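# Lock the gas deck and pull its knobs for washing

### The job

Lock the gas control deck by pressing its three keys fully down and letting each spring back, one at a time, from the smallest key to the largest. Then take every knob off its stem and leave them all lying in the yellow bowl, with the bowl standing upright on the ledge: the knobs are stuck, so work each one up by twisting it back and forth under a light pull, because a hard straight pull drags the sprung stem up and ruins the valve. Leave the shaker, sauce cup, lighter and scraper where they are.

Things in the scene. Friction and masses are not known exactly. Their poses are not given: they have to be found in the camera images.
- deck: steel gas control deck, 190 (its x) by 360 (its y) by 50 mm high, fixed; origin at the centre of its underside, z up; its -x long side faces the robot. On top four upright stems in a row at deck x = +35, y = -127.5, -42.5, +42.5, +127.5 mm (stem 1 to 4); at x = -50 mm, y = -90, 0, +90 mm, three grey round keys in shuffled order
- knob1_grip (a point): centre of the oblong black grip of control knob 1 of 4, on stem 1 at the start (absent from some starts, its stem bare). All knobs are alike, 60 g: a grip 42 long (its x) by 26 thick (its y: pinch it so) by 20 mm high over a round socket 25 mm across, 17.5 mm high. The point is 10 mm below the flat top, 27.5 mm above the underside; 81.5 mm above the ledge when home; z up along the stem
- stem1 (a joint): axial play of the brass stem under knob 1 (m): 0 at rest, grows as the stem is pulled up out of the deck; sprung at 4 N per mm, so it shows the pull on the stem (0.004 = 16 N); end stop at 0.009; above 0.006 the valve is damaged
- knob2_grip (a point): centre of the oblong black grip of control knob 2 of 4, on stem 2 at the start (absent from some starts, its stem bare). Fit of all knobs: tight spring leaves; a straight pull of about 45 to 60 N would be needed. Turned either way (no stops, 0.2 to 0.6 N m) while lifted with 2 to 10 N it slides up, some 2 mm per swing of 1 rad
- stem2 (a joint): axial play of the brass stem under knob 2 (m): 0 at rest, grows as the stem is pulled up out of the deck; sprung at 4 N per mm, so it shows the pull on the stem (0.004 = 16 N); end stop at 0.009; above 0.006 the valve is damaged
- knob3_grip (a point): centre of the oblong black grip of control knob 3 of 4, on stem 3 at the start (absent from some starts, its stem bare). All knobs: free of the leaves after rising 12 mm on the stem, clear of the stem's top after 18 mm
- stem3 (a joint): axial play of the brass stem under knob 3 (m): 0 at rest, grows as the stem is pulled up out of the deck; sprung at 4 N per mm, so it shows the pull on the stem (0.004 = 16 N); end stop at 0.009; above 0.006 the valve is damaged
- knob4_grip (a point): centre of the oblong black grip of control knob 4 of 4, on stem 4 at the start (absent from some starts, its stem bare). All knobs: pushed home, the underside is 4 mm above the deck top; the socket is round, so any yaw occurs
- stem4 (a joint): axial play of the brass stem under knob 4 (m): 0 at rest, grows as the stem is pulled up out of the deck; sprung at 4 N per mm, so it shows the pull on the stem (0.004 = 16 N); end stop at 0.009; above 0.006 the valve is damaged
- key_small_top (a point): centre of the top face of the smallest round push key, 18 mm across, standing 10 mm proud of its round dark housing (34 mm across, 12 mm high) on the deck; presses straight down
- key_small (a joint): travel of the smallest key (m): 0 up, 0.006 fully down (stop); springs back; needs about 5 N
- key_mid_top (a point): centre of the top face of the middle-sized round push key, 27 mm across, standing 10 mm proud of its round dark housing (43 mm across, 12 mm high) on the deck; presses straight down
- key_mid (a joint): travel of the middle-sized key (m): 0 up, 0.006 fully down (stop); springs back; needs about 5 N
- key_large_top (a point): centre of the top face of the largest round push key, 38 mm across, standing 10 mm proud of its round dark housing (54 mm across, 12 mm high) on the deck; presses straight down
- key_large (a joint): travel of the largest key (m): 0 up, 0.006 fully down (stop); springs back; needs about 5 N
- bowl_floor (a point): centre of the inner floor of the loose yellow silicone bowl, 5 mm above its underside; bowl 170 mm across the rim, 42 mm high, inner floor about 116 mm across, wall 4 mm, 300 g; z up
- bowl: the same bowl; origin at the centre of its underside
- shaker_mid (a point): centre of the empty glass shaker with steel top, 52 mm across, 112 mm tall, on the turntable; a bystander
- cup_mid (a point): centre of the small steel sauce cup, 60 mm across, 35 mm high, on the turntable; a bystander
- turntable: fixed white ceramic turntable, 200 mm across, 20 mm high; origin at the centre of its underside
- lighter_mid (a point): centre of the orange plastic lighter lying on the ledge, 75 by 24 by 12 mm; a bystander
- scraper_mid (a point): middle of the stubby grill scraper lying on the ledge, 155 by 70 by 18 mm; a bystander
There are look-alikes about, which are no part of the job. What is shaped like the bowl but green or grey is not meant.

How it is judged:
By the outcome, as a careful person would: the job done as asked, in the order asked, and still so for the second after the job is handed in, with the robot touching nothing.
Of knob1, knob2, knob3, knob4 only 3 to 4 are there at a start; the rules pass over those that are not, and their reading is None.
At some moment in a run one of bowl may be knocked a few centimetres aside while the robot is not near it.
Once in a run the grip may slacken for a moment while it holds something.
It also fails if it takes over 210 s, if anything falls off the work surface, if the arm or the gripper's body presses on something with over 40 N, if the wrist force passes 120 N, or if a joint passes its speed limit or range.

### The arm

A 7-joint arm with a two-finger parallel gripper is mounted at the origin on the work surface. World frame = base frame: x ahead of the robot, y to its left, z up, the work surface at z = 0. Lengths are in m, angles in rad, forces in N, time in s.
With the tool pointing down it reaches from about 0.35 to 0.9 m from the base axis. Payload 8.1 kg.
Tool frame: the origin (TCP) lies on the centre line of the jaws, within the pads' length; the fingertips stand arm.tip_extent ahead of it and the grasp point (between the pads) lies 3 mm ahead of it (arm.tip_extent is the distance from the TCP to the fingertips, in m); y points along the fingers, z is the direction in which the jaws open and shut, and the axes are right-handed (so a half turn about y gives the same grasp; the last joint's range is limited). The gripper opens to 92 mm and grips with 3 to 60 N. Pads are 19 mm wide; open, the fingers measure 130 mm over their backs; the gripper's body (75 mm by 190 mm) begins 47 mm behind the grasp point.
Start: joints at [1.02, 0.434, 0.025, 1.573, -0.012, 1.134, -0.075], TCP at [0.271, -0.563, 0.22] pointing down, gripper open.
Joint ranges: [-2.62, 2.62], [-0.44, 2.09], [-1.27, 1.32], [0.08, 2.57], [-1.32, 4.46], [0.12, 2], [-2.74, 2.74]. Speed limits (rad/s): [2.22, 2.22, 3.01, 3.01, 3.14, 3.14, 3.14].

### API

Orientations are given as a rotation vector (axis times angle).
In Python, from cell import observe, get_image, sign_off, boxes_of, place_of, arm gives the robot as it stands.
- The arm moves only by the tool arm_command, never from a script. Its argument "plan" is a list of rows, each a list of 2 entries, a list of its own where there are three numbers: the shift along the tool's x, y, z in m, then the turn, a rotation vector about the tool's x, y, z in degrees. In form: [[[tx, ty, tz], [ax, ay, az]], ...]. A call has 1 to 5 rows; each row is the pose to reach, as a shift and turn from the pose commanded when the call began, along the tool's axes at that moment; what a row does not reach only later rows make up. A row lasts 1/10 s, in which the tool goes at most 50 mm and 8.59 degrees, less where a joint would pass 70% of its speed; a pose out of reach is approached as far as the arm can. A call with a gripper value outside its range is refused whole. "fingers" is the closure, from -1 (fully open) to 1 (shut), set as the call begins (left out, the last holds). The fingers move at their own pace and stop on an object; "squeeze" is the grip in N (left out, the last holds). Time passes only in rows, so rows that repeat a pose let the fingers close. It gives the time, the measured TCP pose, the force and the opening at its end, in the units of the state.
- observe(): the state, without advancing time (a new reading comes with each control period).
- get_image(name): name is "scene" or "top" or "wrist"; returns a dict with "color" (400x640x3 uint8, red, green, blue), "camera_matrix" (3x3 intrinsics, pixels), "distortion" ([k1, k2, p1, p2, k3] as OpenCV has them; the pictures are not rectified), "world_to_cam" (4x4, takes a point from world to camera coordinates); the wrist camera has in their place "mount" (4x4, takes a point from camera to tool coordinates, whose origin is the TCP and whose axes are the tool frame's). Camera axes: x right, y up, looking along -z (the intrinsics and any distortion apply to the point x, -y, -z); pixel columns grow to the right and rows downward; lengths in m; the calibration is good to about 2 mm. A picture is of the moment at which its call begins: read the wrist's pose just before it. There is no depth.
- sign_off(): hands the job in, once; it reports no verdict.
Trained networks look in a picture, given as the dict that the camera call returned (one of the last four; its "shot" number tells which), for a name from the list of things; names that differ only in an ending like _2 or _b are one class to them, and where a whole thing is asked for, a point or a joint stands for the part that bears it (a point fixed in the world has none). Each returns a list of dicts, best first, with "confidence" (0 to 1); they miss things now and then, are a little off and sometimes report something else, mostly with a low value. They report only what shows in the picture. A call takes as long as a camera call. They do not tell look-alikes from the thing itself.
- boxes_of(picture, thing): "point" ([column, row] in pixels, amid what is visible of it).
- place_of(picture, thing): "point" ([column, row] in pixels: a listed point, or the origin of a listed thing).
The state is a dict: "clock": time; "joints": joint angles; "dq": joint speeds; "joint_efforts": joint torques, N m; "position": TCP position; "ee_rot": TCP orientation; "force": force on the tool from outside, world axes, zero at the start; "ft_torque": the same for the moment, N m; "width": opening from 0.0 (shut) to 1.0 (fully open).
Only numpy, scipy, OpenCV 4.12 (cv2) and the standard library are available. Lean on these libraries where they do the work, as an engineer would, in place of code of your own. Each camera call takes 0.05 s, during which the arm holds its last target.

## Working session

There is one attempt and no reset: what is moved stays moved. The work goes in short steps, Python scripts to look and compute and a tool call to move; the robot and the scene stay as the last step left them, time stands still between calls to the robot, and variables do not carry over. Pictures are saved under pics/ and viewed, and the job is handed in when it is done.

Besides the shell and the picture viewer there is one more tool, called after "Emit:" in YAML: its name, and indented under it one key for each argument. arm_command: Moves the arm, as the interface text tells. Its arguments: {"type":"object","properties":{"plan":{"type":"array","items":{"type":"array"}},"fingers":{"type":"number"},"squeeze":{"type":"number"}},"required":["plan"]}

```bash
mkdir -p pics; ls
cat > h.py <<'E'
import numpy as np,cv2
from cell import observe,get_image,sign_off,boxes_of,place_of,arm
from scipy.spatial.transform import Rotation as R
def save(im,n,scale=1): cv2.imwrite('pics/'+n,cv2.cvtColor(cv2.resize(im['color'],None,fx=scale,fy=scale),cv2.COLOR_RGB2BGR))
def ray(im,px,st=None):
    u=cv2.undistortPoints(np.array([[px]],float),np.array(im['camera_matrix'],float),np.array(im['distortion'],float))[0,0]
    d=np.array([u[0],-u[1],-1.])
    if 'world_to_cam' in im: T=np.linalg.inv(np.array(im['world_to_cam']))
    else:
        T=np.eye(4);T[:3,:3]=R.from_rotvec(st['ee_rot']).as_matrix();T[:3,3]=st['position'];T=T@np.array(im['mount'])
    return T[:3,3],T[:3,:3]@d
def at_z(im,px,z,st=None):
    o,d=ray(im,px,st);return o+d*(z-o[2])/d[2]
def proj(im,P,st=None):
    P=np.array(P,float)
    if 'world_to_cam' in im: T=np.array(im['world_to_cam'])
    else:
        T=np.eye(4);T[:3,:3]=R.from_rotvec(st['ee_rot']).as_matrix();T[:3,3]=st['position'];T=np.linalg.inv(T@np.array(im['mount']))
    c=T[:3,:3]@P+T[:3,3];c=np.array([c[0],-c[1],-c[2]])
    return cv2.projectPoints(c[None],np.zeros(3),np.zeros(3),np.array(im['camera_matrix'],float),np.array(im['distortion'],float))[0][0,0]
E
python3 - <<'E'
from h import *
s=observe();print(s);print([ (a,getattr(arm,a)) for a in dir(arm) if not a.startswith('_')])
t=get_image('top');c=get_image('scene');w=get_image('wrist')
save(t,'t0.png');save(c,'s0.png');save(w,'w0.png')
E
```

```text
pics
{'clock': 0.0, 'joints': array([ 1.0203466 ,  0.43524427,  0.02501771,  1.57413598, -0.0116031 ,
        1.13398454, -0.07510419]), 'dq': array([ 6.80570651e-04,  1.12171035e-03, -4.52255189e-04,  4.81173680e-05,
        4.30995235e-04, -1.54151521e-03, -5.57698476e-04]), 'joint_efforts': array([ 1.03623090e-03, -6.67848158e+01,  9.86110680e-01, -3.14470911e+01,
       -6.03797031e-02,  4.28106403e-02,  2.70364071e-04]), 'position': array([ 0.27033257, -0.56291377,  0.21961724]), 'ee_rot': array([-0.44981452,  1.9748711 , -1.97175047]), 'force': array([ 0.32561029, -0.36715239, -1.15635345]), 'ft_torque': array([0.05361152, 0.00352579, 0.06185174]), 'width': 0.999609855735533}
[('PlanningError', <class 'cell.PlanningError'>), ('tip_extent', 0.022)]
```

View pics/t0.png

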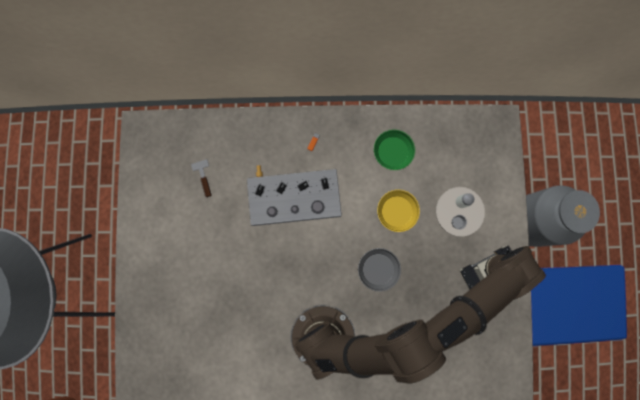

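View pics/s0.png

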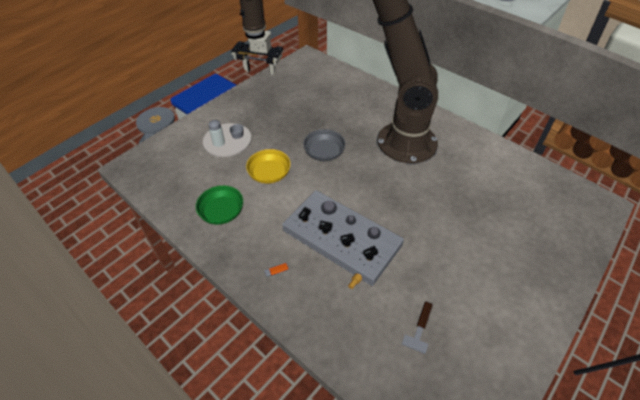

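View pics/w0.png

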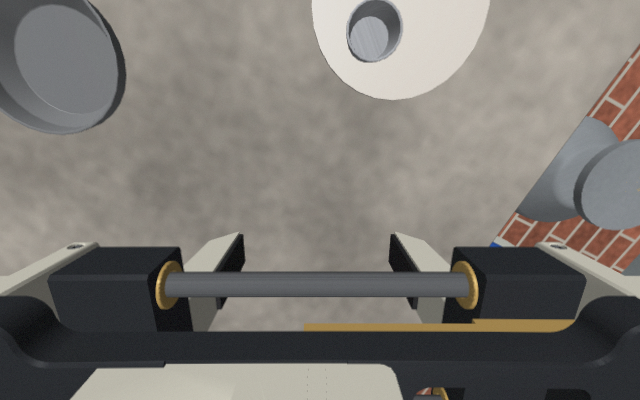

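The top view shows the deck at about (294,197) with four knobs. The yellow bowl is at (399,212), with green and grey decoys above and below it, and the turntable is at (461,211). I'll run the networks next.

Run:
```python
from h import *
zs=dict(knob1_grip=.0815,knob2_grip=.0815,knob3_grip=.0815,knob4_grip=.0815,key_small_top=.072,key_mid_top=.072,key_large_top=.072,bowl_floor=.005,deck=0,turntable=0,shaker_mid=.076,lighter_mid=.006)
for n in('top','scene'):
    im=get_image(n)
    for k,z in zs.items():
        r=place_of(im,k)[:4]
        print(n,k,[(np.round(x['point'],1).tolist(),round(x['confidence'],2),np.round(at_z(im,x['point'],z)[:2],3).tolist()) for x in r if x['confidence']>.2])
```

```text
top knob1_grip [([316.4, 204.6], 0.74, [0.516, 0.017]), ([324.3, 182.9], 0.45, [0.601, -0.015])]
top knob2_grip []
top knob3_grip [([278.8, 189.0], 0.56, [0.579, 0.162])]
top knob4_grip [([455.8, 214.6], 0.74, [0.469, -0.525]), ([302.9, 188.7], 0.49, [0.579, 0.069]), ([259.4, 189.0], 0.42, [0.581, 0.238])]
top key_small_top []
top key_mid_top [([270.2, 210.1], 0.37, [0.499, 0.197])]
top key_large_top [([317.5, 204.8], 0.49, [0.516, 0.013])]
top bowl_floor [([394.3, 150.1], 0.95, [0.744, -0.304]), ([395.8, 211.1], 0.75, [0.493, -0.301]), ([378.9, 266.0], 0.67, [0.275, -0.227])]
top deck [([292.4, 198.0], 0.84, [0.554, 0.115]), ([269.0, 209.5], 0.3, [0.508, 0.21])]
top turntable [([456.2, 211.0], 0.69, [0.49, -0.55])]
top shaker_mid [([463.8, 197.2], 0.48, [0.537, -0.561])]
top lighter_mid [([309.2, 142.9], 0.6, [0.779, 0.044])]
scene knob1_grip [([307.6, 212.2], 0.6, [0.59, -0.012]), ([421.1, 323.6], 0.48, [0.671, 0.484])]
scene knob2_grip [([325.4, 227.8], 0.62, [0.599, 0.074])]
scene knob3_grip [([343.4, 236.8], 0.65, [0.588, 0.139])]
scene knob4_grip [([423.6, 320.1], 0.64, [0.658, 0.483]), ([368.9, 250.1], 0.58, [0.575, 0.23])]
scene key_small_top [([352.5, 217.2], 0.38, [0.502, 0.108])]
scene key_mid_top [([278.6, 271.4], 0.61, [0.809, 0.07]), ([237.0, 130.7], 0.55, [0.465, -0.513]), ([372.2, 228.4], 0.41, [0.496, 0.184])]
scene key_large_top [([326.6, 202.7], 0.49, [0.511, 0.003])]
scene bowl_floor [([269.2, 169.2], 0.96, [0.488, -0.311]), ([219.7, 208.7], 0.87, [0.743, -0.303]), ([324.8, 149.7], 0.79, [0.263, -0.221]), ([219.5, 130.5], 0.71, [0.468, -0.64])]
scene deck [([340.6, 238.3], 0.73, [0.553, 0.102]), ([271.1, 174.3], 0.6, [0.499, -0.29])]
scene turntable [([225.5, 143.1], 0.8, [0.5, -0.563])]
scene shaker_mid [([213.9, 132.3], 0.54, [0.535, -0.573])]
scene lighter_mid [([278.4, 271.4], 0.54, [0.785, 0.038]), ([344.9, 237.2], 0.4, [0.543, 0.112])]
```

Run:
```python
from h import *
t=get_image('top');c=get_image('scene')
cv2.imwrite('pics/tc.png',cv2.cvtColor(cv2.resize(t['color'][150:250,230:360],None,fx=6,fy=6,interpolation=2),cv2.COLOR_RGB2BGR))
cv2.imwrite('pics/sc.png',cv2.cvtColor(cv2.resize(c['color'][180:290,270:420],None,fx=5,fy=5,interpolation=2),cv2.COLOR_RGB2BGR))
```

```text
(no output)
```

View pics/tc.png

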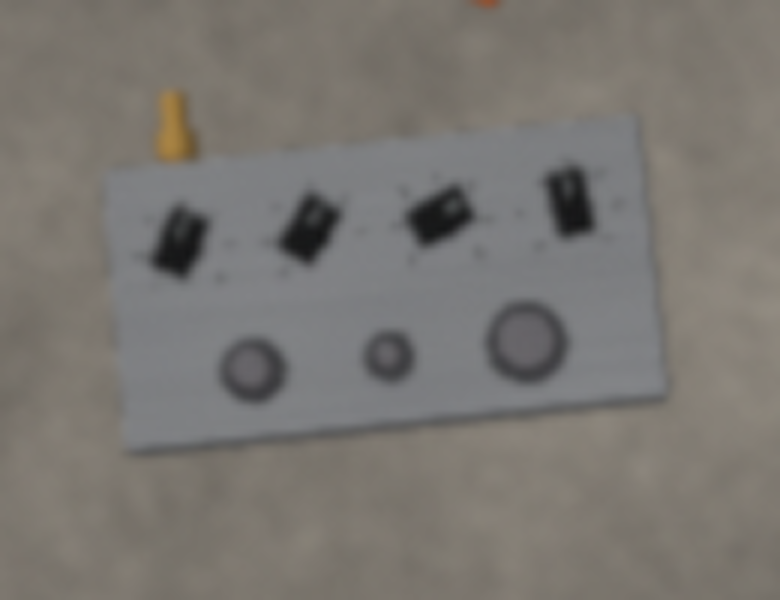

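View pics/sc.png

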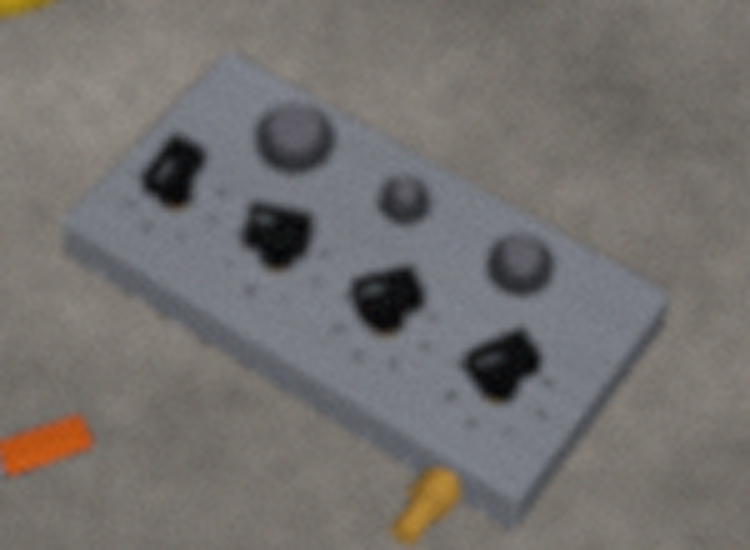

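```bash
cat > fit.py <<'E'
from h import *
from scipy.optimize import least_squares
t=get_image('top');c=get_image('scene')
y=[-.1275,-.0425,.0425,.1275]
obs=[]
def A(im,off,s,px,P,w=1): obs.append((im,np.array([(px[0]+.5)/s-.5+off[0],(px[1]+.5)/s-.5+off[1]]),np.array(P),w))
for k,px in zip([3,2,1,0],[(180,241),(310,228),(440,215),(571,201)]): A(t,(230,150),6,px,(.035,y[k],.0875))
for yy,px in zip([.09,0,-.09],[(252,370),(389,356),(527,341)]): A(t,(230,150),6,px,(-.05,yy,.070))
for P,px in zip([(.095,.18,.05),(.095,-.18,.05),(-.095,-.18,.03),(-.095,.18,.03)],[(108,170),(637,115),(665,398),(128,453)]): A(t,(230,150),6,px,P,.5)
for P,px in zip([(-.095,-.18,.05),(.095,-.18,.05),(.095,.18,.05),(-.095,.18,.05)],[(230,55),(66,222),(515,500),(665,300)]): A(c,(270,180),5,px,P,.7)
for yy,px in zip([-.09,0,.09],[(297,133),(405,193),(522,260)]): A(c,(270,180),5,px,(-.05,yy,.072))
def W(p,P): 
    a=p[2];return np.array([p[0]+np.cos(a)*P[0]-np.sin(a)*P[1],p[1]+np.sin(a)*P[0]+np.cos(a)*P[1],P[2]])
f=lambda p:np.concatenate([w*(proj(im,W(p,P))-px) for im,px,P,w in obs])
if __name__=='__main__':
    r=least_squares(f,[.554,.11,.1],loss='soft_l1');print(r.x);print(np.round(f(r.x).reshape(-1,2),1).tolist())
    for k in range(4):print('knob',k+1,W(r.x,(.035,y[k],0)).round(4))
    for n,k in zip(['large','small','mid'],[-.09,0,.09]):print(n,W(r.x,(-.05,k,0)).round(4))
E
python3 fit.py
```

```text
[0.5542417  0.10763314 0.08300347]
[[-0.3, -0.4], [-0.2, -0.4], [-0.0, -0.4], [-0.0, -0.2], [-0.3, -0.7], [-0.2, -0.6], [-0.1, -0.4], [-0.6, -0.4], [0.3, -0.3], [0.4, 0.1], [-0.0, -0.1], [0.2, -1.2], [-0.9, -0.6], [0.4, 0.5], [1.3, -0.8], [-0.0, -1.7], [0.4, -1.2], [0.2, -1.5]]
knob 1 [ 0.5997 -0.0165  0.    ]
knob 2 [0.5926 0.0682 0.    ]
knob 3 [0.5856 0.1529 0.    ]
knob 4 [0.5786 0.2376 0.    ]
large [0.5119 0.0138 0.    ]
small [0.5044 0.1035 0.    ]
mid [0.497  0.1932 0.    ]
```

```bash
cat >> h.py <<'E'
def go(x,y,z,yaw=None,tipz=False):
    """tool-frame shift to world TCP target; yaw deg = direction of tool z(opening) axis in world, mod 180"""
    s=observe();M=R.from_rotvec(s['ee_rot']).as_matrix()
    cur=np.degrees(np.arctan2(M[1,2],M[0,2]))
    sh=M.T@(np.array([x,y,z])-s['position'])
    out='shift mm %s'%np.round(sh*1000,1)
    if yaw is not None:
        d=(yaw-cur+90)%180-90
        # full target: y down
        a=np.radians(cur+d);zz=np.array([np.cos(a),np.sin(a),0]);yy=np.array([0,0,-1.]);T=np.stack([np.cross(yy,zz),yy,zz],1)
        out+=' rotvec deg %s (alt turn %+.0f)'%(np.degrees(R.from_matrix(M.T@T).as_rotvec()).round(1),-180 if d>0 else 180)
    print('t%.1f'%s['clock'],'pos',s['position'].round(4),'zyaw %.1f'%cur,'ydir',M[:,1].round(3),'q',s['joints'].round(2),'F',s['force'].round(1),'w %.3f'%s['width']);print(out)
E
python3 - <<'E'
from h import *
s=observe();print(R.from_rotvec(s['ee_rot']).as_matrix().round(2));w=get_image('wrist');print(np.array(w['mount']).round(3),w['camera_matrix'])
go(.45,.1,.25,90)
E
```

```text
[[-0.9   0.    0.43]
 [-0.43 -0.   -0.9 ]
 [ 0.   -1.    0.  ]]
[[-0.    -0.956 -0.294 -0.079]
 [ 0.     0.294 -0.956 -0.164]
 [ 1.    -0.     0.     0.001]
 [ 0.     0.     0.     1.   ]] [[275.70625418   0.         316.44928499]
 [  0.         275.70625418 200.56587909]
 [  0.           0.           1.        ]]
t1.7 pos [ 0.2706 -0.5634  0.2205] zyaw -64.3 ydir [ 0. -0. -1.] q [ 1.02  0.43  0.03  1.57 -0.01  1.13 -0.08] F [-0.3 -0.8 -1. ] w 0.999
shift mm [-448.9  -29.6 -520.4] rotvec deg [-0.  25.7 -0. ] (alt turn +180)
```

Emit:
arm_command:
  plan:
    - [[-0.03, -0.004, -0.035], [0, 5, 0]]
    - [[-0.06, -0.008, -0.07], [0, 10, 0]]
    - [[-0.09, -0.012, -0.105], [0, 15, 0]]
    - [[-0.12, -0.016, -0.14], [0, 20, 0]]
    - [[-0.15, -0.02, -0.175], [0, 25.7, 0]]
  fingers: 1

```text
clock: 2.2
position: [0.3303, -0.3389, 0.2407]
ee_rot: [-0.006, -2.219, 2.22]
force: [1.7, 0.5, 0.1]
width: 0.614
```

```bash
python3 -c "
from h import *
go(.45,.1,.25,90)"
```

```text
t2.2 pos [ 0.3303 -0.3389  0.2407] zyaw -90.3 ydir [ 0. -0. -1.] q [ 0.68  0.17  0.01  1.9  -0.    1.07 -0.89] F [1.7 0.5 0.1] w 0.614
shift mm [-117.7   -9.4 -439.5] rotvec deg [-0.  -0.3 -0. ] (alt turn -180)
```

Emit:
arm_command:
  plan:
    - [[-0.012, -0.002, -0.045], [0, 0, 0]]
    - [[-0.024, -0.004, -0.09], [0, 0, 0]]
    - [[-0.036, -0.005, -0.135], [0, 0, 0]]
    - [[-0.048, -0.005, -0.18], [0, 0, 0]]
    - [[-0.06, -0.005, -0.225], [0, 0, 0]]

```text
clock: 2.7
position: [0.3905, -0.114, 0.2459]
ee_rot: [0.002, 2.221, -2.222]
force: [1.7, 0.1, 0.6]
width: 0.178
```

Emit:
arm_command:
  plan:
    - [[-0.012, -0.002, -0.045], [0, 0, 0]]
    - [[-0.024, -0.004, -0.09], [0, 0, 0]]
    - [[-0.036, -0.005, -0.135], [0, 0, 0]]
    - [[-0.048, -0.005, -0.18], [0, 0, 0]]
    - [[-0.06, -0.005, -0.215], [0, 0, 0]]

```text
clock: 3.2
position: [0.4506, 0.1022, 0.2509]
ee_rot: [0.0, 2.221, -2.22]
force: [1.1, 0.4, 0.2]
width: 0.004
```

```bash
python3 -c "
from h import *
go(.45,.1,.25,90)
s=observe();w=get_image('wrist');save(w,'w1.png')
for P in [(.5044,.1035,.072),(.497,.1932,.072),(.5119,.0138,.072),(.5997,-.0165,.0915),(.5926,.0682,.0915),(.5856,.1529,.0915),(.5786,.2376,.0915)]: print(P,proj(w,P,s).round(1))
"
```

```text
t3.2 pos [0.4506 0.1022 0.2509] zyaw -90.0 ydir [ 0.001  0.001 -1.   ] q [ 0.03  0.17 -0.42  1.88  0.08  1.1  -1.99] F [1.1 0.4 0.2] w 0.004
shift mm [0.6 0.9 2.2] rotvec deg [ 0.   0.  -0.1] (alt turn +180)
(0.5044, 0.1035, 0.072) [314.7 137.7]
(0.497, 0.1932, 0.072) [241.3 143.8]
(0.5119, 0.0138, 0.072) [389.1 131.4]
(0.5997, -0.0165, 0.0915) [429.8  45.3]
(0.5926, 0.0682, 0.0915) [348.1  53.1]
(0.5856, 0.1529, 0.0915) [267.9  60.4]
(0.5786, 0.2376, 0.0915) [188.5  67.4]
```

View pics/w1.png

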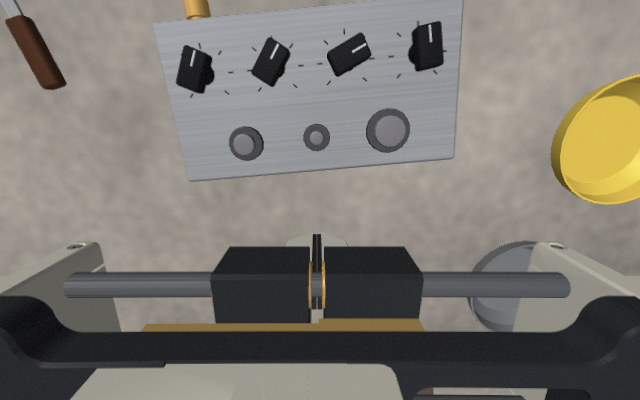

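```bash
python3 -c "
from h import *
w=get_image('wrist')
cv2.imwrite('pics/wc.png',cv2.cvtColor(cv2.resize(w['color'][0:200,140:480],None,fx=2.35,fy=2.35,interpolation=2),cv2.COLOR_RGB2BGR))
for k in ['key_small_top','key_mid_top','key_large_top','knob1_grip']:
  print(k,[(np.round(x['point'],1).tolist(),round(x['confidence'],2)) for x in place_of(w,k)[:5]])
g=cv2.cvtColor(w['color'],cv2.COLOR_RGB2GRAY)
_,L,S,C=cv2.connectedComponentsWithStats((g[:200]<45).astype(np.uint8))
print([(S[i].tolist(),C[i].round(1).tolist()) for i in range(1,len(S)) if S[i,4]>200])
"
```

```text
key_small_top [([322.8, 142.1], 0.66)]
key_mid_top [([248.2, 148.8], 0.84), ([354.8, 58.7], 0.28), ([433.4, 47.2], 0.2)]
key_large_top [([396.1, 134.3], 0.78)]
knob1_grip [([430.7, 49.9], 0.68)]
[([30, 16, 42, 73, 651], [51.7, 54.7]), ([415, 24, 35, 49, 1239], [432.6, 49.5]), ([334, 36, 43, 42, 992], [354.2, 56.8]), ([258, 40, 38, 48, 980], [277.1, 64.3]), ([184, 48, 36, 46, 1110], [201.6, 71.9])]
```

View pics/wc.png

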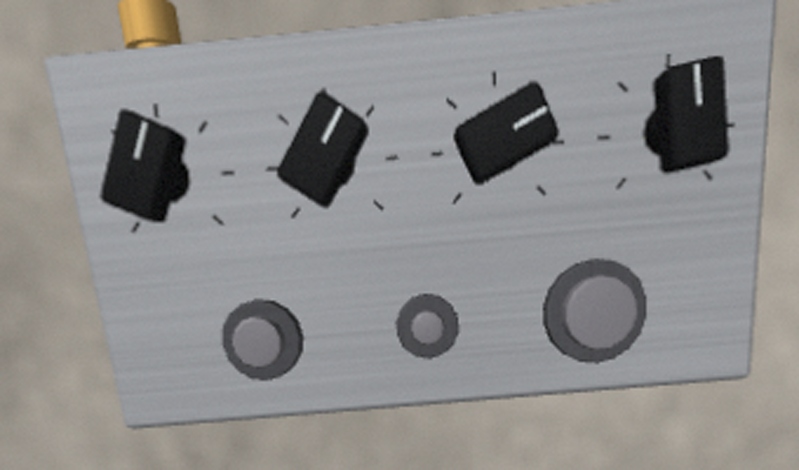

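```bash
cat > fw.py <<'E'
from h import *
from scipy.optimize import least_squares
s=observe();w=get_image('wrist');s2=observe();print(s['position'],s2['position'])
cv2.imwrite('pics/wd.png',cv2.cvtColor(cv2.resize(w['color'][0:200,140:480],None,fx=2.35,fy=2.35,interpolation=2),cv2.COLOR_RGB2BGR))
for n,px,z in [('mid',(257,341),.072),('small',(428,327),.072),('large',(600,312),.072),('c+-',(50,59),.05),('c--',(775,2),.05),('c-+',(131,428),.05),('c-- ',(748,378),.05)]:
    q=((px[0]+.5)/2.35-.5+140,(px[1]+.5)/2.35-.5); print(n,at_z(w,q,z,s).round(4))
go(.45,.1,.25,90)
E
python3 fw.py
```

```text
[0.4502073  0.09800389 0.25028338] [0.45023175 0.09778621 0.25035334]
mid [0.4955 0.1791 0.072 ]
small [0.5025 0.0903 0.072 ]
large [0.5097 0.0021 0.072 ]
c+- [0.6287 0.2749 0.05  ]
c-- [ 0.6516 -0.0751  0.05  ]
c-+ [0.4441 0.2604 0.05  ]
c--  [ 0.4721 -0.0899  0.05  ]
t3.5 pos [0.4502 0.0978 0.2504] zyaw -90.2 ydir [-0.    -0.001 -1.   ] q [ 0.03  0.17 -0.42  1.88  0.08  1.1  -1.99] F [-0.7  0.  -0.1] w 0.005
shift mm [ 0.2  0.4 -2.2] rotvec deg [-0.  -0.2  0. ] (alt turn -180)
```

View pics/wd.png

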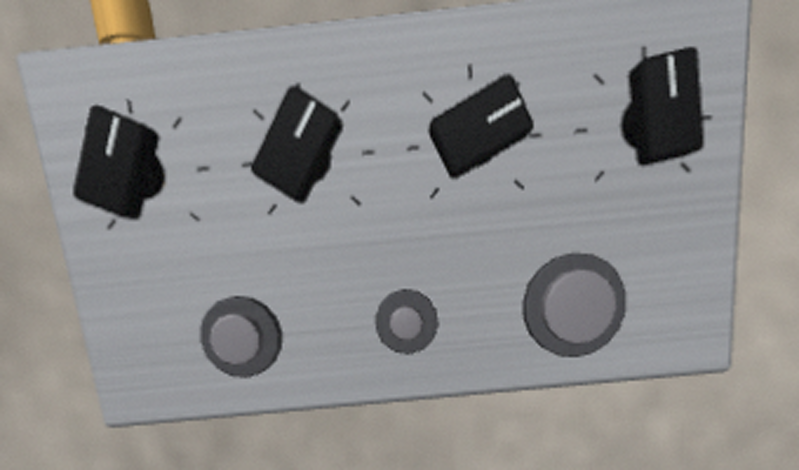

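```bash
cat > fw2.py <<'E'
from h import *
from fit import W,y
from scipy.optimize import least_squares
s=observe();w=get_image('wrist');s['position'][1]=.098
L=[((-.05,.09,.072),(234,339)),((-.05,0,.072),(405,322)),((-.05,-.09,.072),(580,305)),((.095,.18,.05),(18,55)),((-.095,.18,.05),(108,426)),((-.095,-.18,.05),(730,370))]
L=[(P,np.array([(p[0]+.5)/2.35-.5+140,(p[1]+.5)/2.35-.5])) for P,p in L]
f=lambda p:np.concatenate([proj(w,W(p,P),s)-q for P,q in L])
r=least_squares(f,[.554,.11,.1],loss='soft_l1');print(r.x);print(np.round(f(r.x).reshape(-1,2),1).tolist())
for k in range(4):print('knob',k+1,W(r.x,(.035,y[k],0)).round(4),proj(w,W(r.x,(.035,y[k],.0915)),s).round(1))
for n,k in zip(['large','small','mid'],[-.09,0,.09]):print(n,W(r.x,(-.05,k,0)).round(4))
E
python3 fw2.py
```

```text
[0.55454783 0.10609098 0.09295845]
[[0.0, 0.3], [0.6, 0.3], [0.6, 0.2], [-3.7, -1.8], [-2.0, 1.7], [2.1, -0.0]]
knob 1 [ 0.6012 -0.0176  0.    ] [426.5  42.6]
knob 2 [0.5933 0.067  0.    ] [344.7  51.7]
knob 3 [0.5855 0.1517 0.    ] [264.3  60.2]
knob 4 [0.5776 0.2363 0.    ] [185.1  68.4]
large [0.5131 0.0118 0.    ]
small [0.5048 0.1014 0.    ]
mid [0.4964 0.1911 0.    ]
```

Emit:
arm_command:
  plan:
    - [[-0.018, 0.04, -0.0015], [0, 0, 0]]
    - [[-0.036, 0.08, -0.003], [0, 0, 0]]
    - [[-0.0545, 0.115, -0.0045], [0, 0, 0]]
    - [[-0.0545, 0.13, -0.0045], [0, 0, 0]]
    - [[-0.0545, 0.135, -0.0045], [0, 0, 0]]

```text
clock: 4.2
position: [0.5039, 0.1026, 0.1134]
ee_rot: [0.002, -2.218, 2.22]
force: [-0.4, -0.2, 1.1]
width: 0.004
```

Emit:
arm_command:
  plan:
    - [[0, 0, 0], [0, 0, 0]]
    - [[0, 0, 0], [0, 0, 0]]
    - [[0, 0, 0], [0, 0, 0]]

```text
clock: 4.5
position: [0.5055, 0.1037, 0.1167]
ee_rot: [0.004, 2.221, -2.221]
force: [1.0, -0.1, -0.3]
width: 0.005
```

```bash
python3 -c "
from h import *
go(.5046,.1025,.0865,90)
s=observe();w=get_image('wrist');save(w,'w2.png')
print(proj(w,(.5046,.1025,.072),s))
c=get_image('scene');cv2.imwrite('pics/sc2.png',cv2.cvtColor(cv2.resize(c['color'][160:290,270:420],None,fx=4,fy=4,interpolation=2),cv2.COLOR_RGB2BGR))
"
```

```text
t4.5 pos [0.5055 0.1037 0.1167] zyaw -90.1 ydir [ 0.002  0.    -1.   ] q [-0.02  0.41 -0.38  1.94  0.2   0.83 -2.07] F [ 1.  -0.1 -0.3] w 0.005
shift mm [ 1.  30.2  1.2] rotvec deg [ 0.  -0.1 -0.1] (alt turn -180)
[316.78393152 219.52732713]
```

View pics/w2.png

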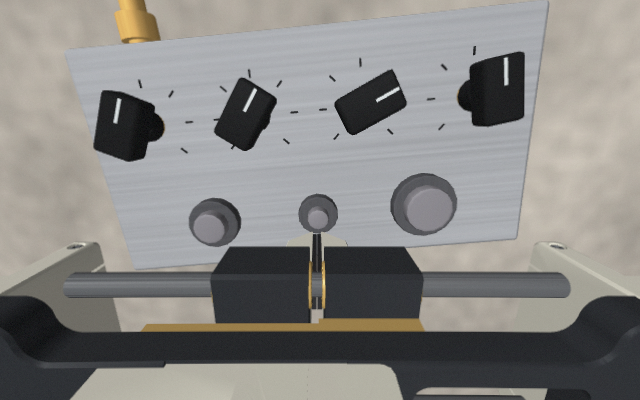

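View pics/sc2.png

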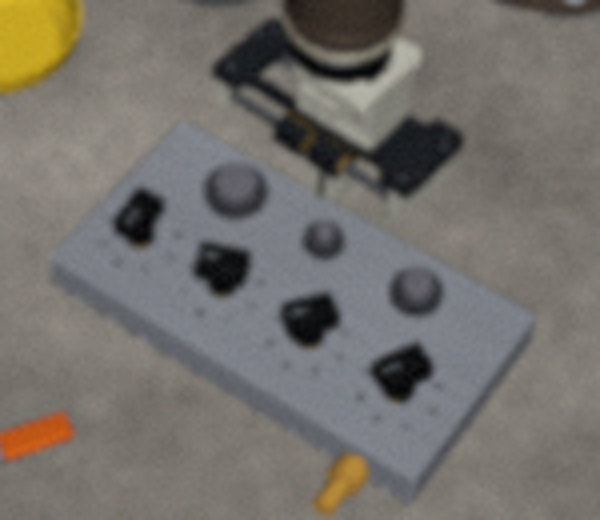

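```bash
python3 -c "
from h import *
s=observe();w=get_image('wrist');c=get_image('scene')
go(.5046,.1025,.0865,90)
p=s['position'];print('tip wrist',proj(w,p-[0,0,.022],s),'scene',(proj(c,p-[0,0,.022])-[270,160])*4,'key scene',(proj(c,(.5046,.1025,.072))-[270,160])*4)
for px in [(317.3,216),(211,226),(428,209)]: print(at_z(w,px,.072,s))
cv2.imwrite('pics/w3.png',cv2.cvtColor(cv2.resize(w['color'][150:260,170:490],None,fx=2.5,fy=2.5,interpolation=2),cv2.COLOR_RGB2BGR))
"
```

```text
t4.7 pos [0.5052 0.1037 0.1161] zyaw -90.1 ydir [ 0.001  0.    -1.   ] q [-0.02  0.41 -0.38  1.94  0.2   0.83 -2.07] F [ 0.5 -0.3  0.1] w 0.001
shift mm [ 0.6 29.6  1.2] rotvec deg [ 0.  -0.1 -0.1] (alt turn -180)
tip wrist [315.11855801 229.49834747] scene [324.98103728 211.87752887] key scene [323.03665217 227.44741371]
[0.50762855 0.10206839 0.072     ]
[0.49905448 0.18846702 0.072     ]
[0.51353573 0.01384954 0.072     ]
```

View pics/w3.png

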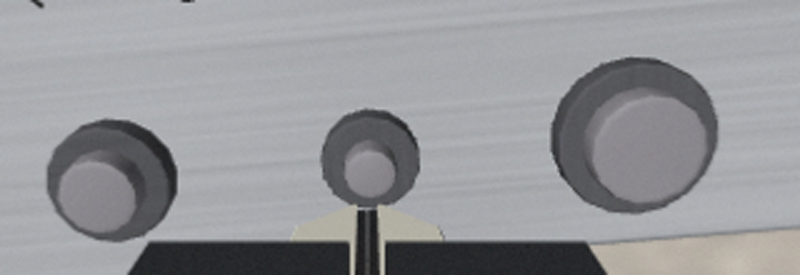

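Emit:
arm_command:
  plan:
    - [[-0.001, 0.015, 0.0015], [0, 0, 0]]
    - [[-0.001, 0.021, 0.0015], [0, 0, 0]]
    - [[-0.001, 0.026, 0.0015], [0, 0, 0]]
    - [[-0.001, 0.0295, 0.0015], [0, 0, 0]]
    - [[-0.001, 0.0295, 0.0015], [0, 0, 0]]

```text
clock: 5.2
position: [0.5057, 0.1021, 0.0856]
ee_rot: [-0.0, -2.221, 2.221]
force: [1.0, 0.2, 0.5]
width: 0.004
```

```bash
python3 -c "
from h import *
go(.506,.102,.0865,90)
s=observe();w=get_image('wrist');c=get_image('scene');
cv2.imwrite('pics/w4.png',cv2.cvtColor(cv2.resize(w['color'][150:260,170:490],None,fx=2.5,fy=2.5,interpolation=2),cv2.COLOR_RGB2BGR))
cv2.imwrite('pics/sc4.png',cv2.cvtColor(cv2.resize(c['color'][160:290,270:420],None,fx=4,fy=4,interpolation=2),cv2.COLOR_RGB2BGR))
"
```

```text
t5.2 pos [0.5057 0.1021 0.0856] zyaw -90.0 ydir [-0.001 -0.    -1.   ] q [-0.03  0.45 -0.36  1.97  0.23  0.76 -2.09] F [1.  0.2 0.5] w 0.004
shift mm [-0.3 -0.9  0.1] rotvec deg [-0. -0.  0.] (alt turn -180)
```

View pics/w4.png

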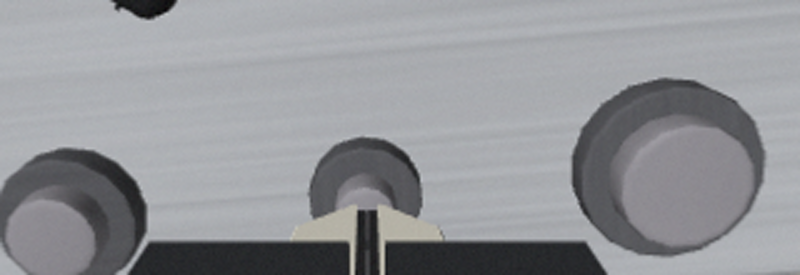

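View pics/sc4.png

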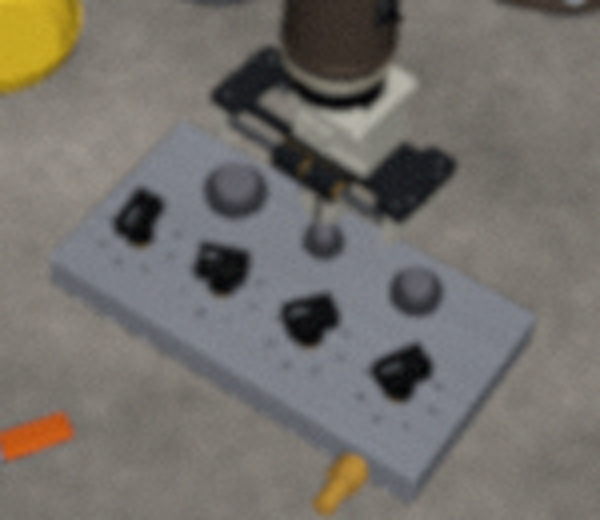

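```bash
python3 -c "
from h import *
s=observe();w=get_image('wrist');M=R.from_rotvec(s['ee_rot']).as_matrix();go(.5,.1,.1)
for x in (-.0095,0,.0095):
  for y in (0,.01,.022): print(x,y,proj(w,s['position']+M@[x,y,0],s).round(1))
print(place_of(w,'key_small_top'))
for px in [(365/2.5+170,198/2.5+150),(52/2.5+170,240/2.5+150),(684/2.5+170,184/2.5+150)]:
  for z in (.072,.066):print(at_z(w,px,z,s).round(4))
"
```

```text
t5.3 pos [0.5061 0.1023 0.0862] zyaw -90.0 ydir [ 0.  0. -1.] q [-0.03  0.45 -0.36  1.97  0.23  0.76 -2.09] F [-0.4  0.9  0.2] w 0.009
shift mm [  6.1 -13.8   2.3]
-0.0095 0 [314.9 229.3]
-0.0095 0.01 [315.  223.5]
-0.0095 0.022 [315.1 217.2]
0 0 [314.9 242.7]
0 0.01 [315.  236.3]
0 0.022 [315.1 229.4]
0.0095 0 [315.  255.8]
0.0095 0.01 [315.  248.8]
0.0095 0.022 [315.1 241.3]
[{'point': [317.3, 238.4], 'confidence': 0.53}]
[0.5096 0.1016 0.072 ]
[0.507  0.1016 0.066 ]
[0.4968 0.1905 0.072 ]
[0.4938 0.1935 0.066 ]
[0.5138 0.0133 0.072 ]
[0.5114 0.0104 0.066 ]
```

Emit:
arm_command:
  plan:
    - [[0, 0.0015, 0], [0, 0, 0]]
    - [[0, 0.003, 0], [0, 0, 0]]
    - [[0, 0.003, 0], [0, 0, 0]]

```text
clock: 5.7
position: [0.5058, 0.1021, 0.0827]
ee_rot: [-0.001, -2.221, 2.221]
force: [0.5, -0.1, -0.0]
width: 0.004
```

```bash
python3 -c "
from h import *
go(.506,.102,.0865,90)
s=observe();w=get_image('wrist');c=get_image('scene');
cv2.imwrite('pics/w5.png',cv2.cvtColor(cv2.resize(w['color'][150:260,250:390],None,fx=5,fy=5,interpolation=2),cv2.COLOR_RGB2BGR))
cv2.imwrite('pics/sc5.png',cv2.cvtColor(cv2.resize(c['color'][190:240,310:380],None,fx=10,fy=10,interpolation=2),cv2.COLOR_RGB2BGR))
print((proj(c,s['position']-[0,0,.022])-[310,190])*10,(proj(c,s['position'])-[310,190])*10)
"
```

```text
t5.7 pos [0.5058 0.1021 0.0827] zyaw -90.0 ydir [-0. -0. -1.] q [-0.03  0.45 -0.36  1.97  0.23  0.76 -2.1 ] F [ 0.5 -0.1 -0. ] w 0.004
shift mm [-0.2 -3.8  0.1] rotvec deg [-0. -0.  0.] (alt turn -180)
[402.57450696 290.91735581] [405.97473324 249.99725516]
```

View pics/w5.png

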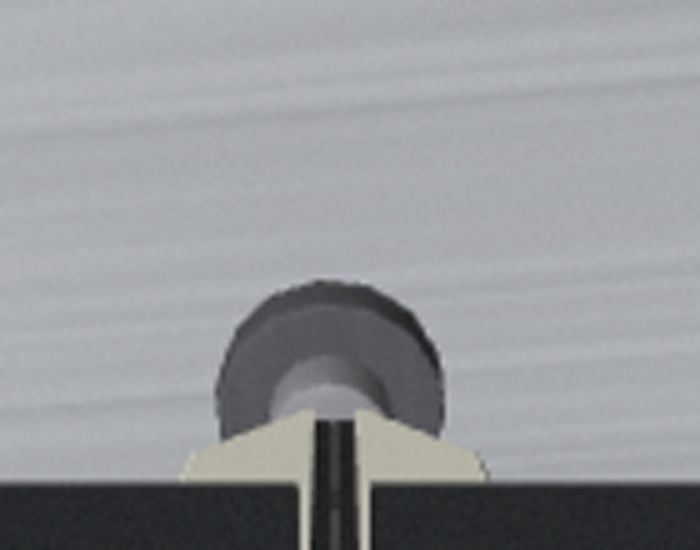

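View pics/sc5.png

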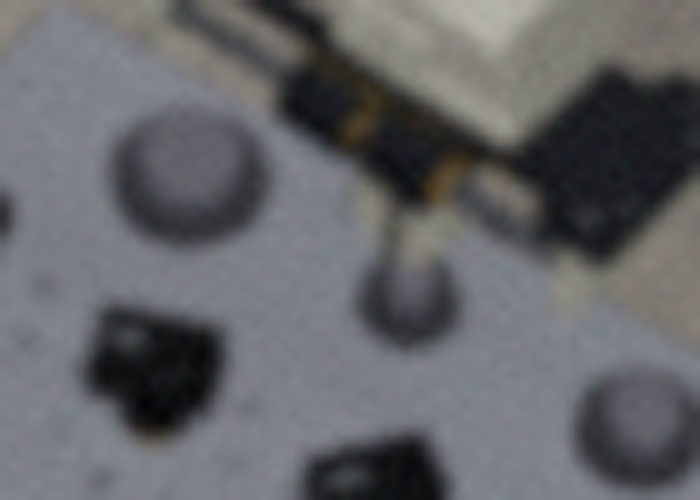

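Emit:
arm_command:
  plan:
    - [[0, 0.0015, 0], [0, 0, 0]]
    - [[0, 0.003, 0], [0, 0, 0]]
    - [[0, 0.0045, 0], [0, 0, 0]]
    - [[0, 0.0045, 0], [0, 0, 0]]

```text
clock: 6.2
position: [0.5057, 0.1021, 0.0781]
ee_rot: [-0.0, -2.221, 2.221]
force: [0.7, -0.0, 0.1]
width: 0.003
```

```bash
python3 -c "
from h import *
from cell import arm
print(arm.tip_extent)
go(.506,.102,.0865,90)
s=observe();w=get_image('wrist');c=get_image('scene');
cv2.imwrite('pics/w6.png',cv2.cvtColor(cv2.resize(w['color'][150:260,250:390],None,fx=5,fy=5,interpolation=2),cv2.COLOR_RGB2BGR))
"
```

```text
0.022
t6.2 pos [0.5057 0.1021 0.0781] zyaw -90.0 ydir [-0. -0. -1.] q [-0.03  0.46 -0.36  1.97  0.23  0.75 -2.1 ] F [ 0.7 -0.   0.1] w 0.003
shift mm [-0.3 -8.4  0.1] rotvec deg [-0. -0.  0.] (alt turn -180)
```

View pics/w6.png

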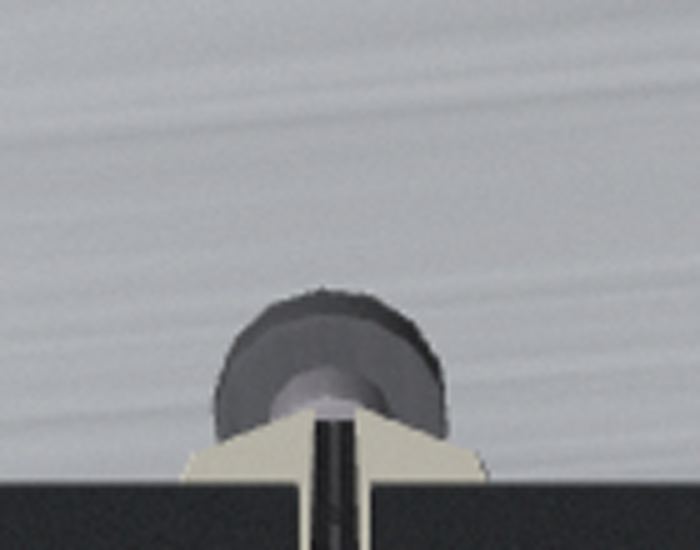

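Emit:
arm_command:
  plan:
    - [[0, 0.0015, 0], [0, 0, 0]]
    - [[0, 0.003, 0], [0, 0, 0]]
    - [[0, 0.0045, 0], [0, 0, 0]]
    - [[0, 0.0045, 0], [0, 0, 0]]

```text
clock: 6.7
position: [0.5058, 0.1021, 0.0737]
ee_rot: [-0.001, -2.221, 2.221]
force: [1.9, -0.7, -0.2]
width: 0.004
```

```bash
python3 -c "
from h import *
go(.506,.102,.0865,90)
s=observe();w=get_image('wrist');c=get_image('scene');
cv2.imwrite('pics/w7.png',cv2.cvtColor(cv2.resize(w['color'][150:260,250:390],None,fx=5,fy=5,interpolation=2),cv2.COLOR_RGB2BGR))
cv2.imwrite('pics/sc7.png',cv2.cvtColor(cv2.resize(c['color'][190:240,310:380],None,fx=10,fy=10,interpolation=2),cv2.COLOR_RGB2BGR))
"
```

```text
t6.7 pos [0.5058 0.1021 0.0737] zyaw -90.0 ydir [-0. -0. -1.] q [-0.03  0.47 -0.36  1.98  0.24  0.74 -2.1 ] F [ 1.9 -0.7 -0.2] w 0.004
shift mm [ -0.2 -12.8   0.1] rotvec deg [-0. -0.  0.] (alt turn -180)
```

View pics/w7.png

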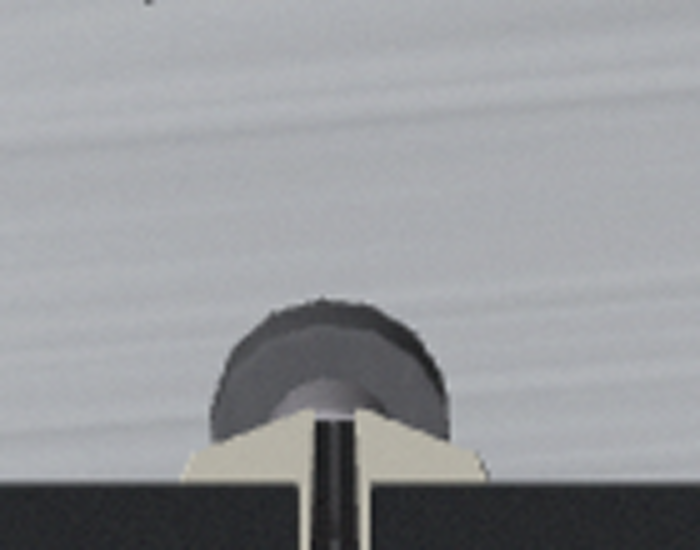

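View pics/sc7.png

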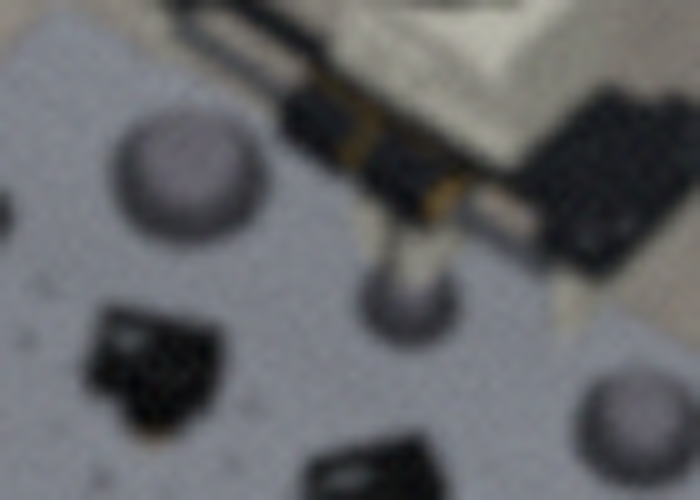

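Emit:
arm_command:
  plan:
    - [[0, 0.001, 0], [0, 0, 0]]
    - [[0, 0.002, 0], [0, 0, 0]]
    - [[0, 0.003, 0], [0, 0, 0]]
    - [[0, 0.003, 0], [0, 0, 0]]

```text
clock: 7.2
position: [0.5058, 0.1021, 0.0708]
ee_rot: [-0.001, -2.221, 2.221]
force: [0.3, -0.1, 0.6]
width: 0.005
```

```bash
python3 -c "
from h import *
go(.506,.102,.0865,90);print(observe()['ft_torque'])"
```

```text
t7.2 pos [0.5058 0.1021 0.0708] zyaw -90.0 ydir [-0. -0. -1.] q [-0.04  0.47 -0.35  1.98  0.24  0.73 -2.11] F [ 0.3 -0.1  0.6] w 0.005
shift mm [ -0.2 -15.7   0.1] rotvec deg [-0. -0.  0.] (alt turn -180)
[0.02448633 0.06136426 0.04868553]
```

Emit:
arm_command:
  plan:
    - [[0, 0.001, 0], [0, 0, 0]]
    - [[0, 0.002, 0], [0, 0, 0]]
    - [[0, 0.003, 0], [0, 0, 0]]
    - [[0, 0.003, 0], [0, 0, 0]]

```text
clock: 7.6
position: [0.5058, 0.1021, 0.0678]
ee_rot: [-0.001, -2.221, 2.221]
force: [1.0, 0.3, 0.1]
width: 0.002
```

```bash
python3 -c "
from h import *
go(.506,.102,.0865,90);print(observe()['ft_torque'])
s=observe();w=get_image('wrist');c=get_image('scene');
cv2.imwrite('pics/w8.png',cv2.cvtColor(cv2.resize(w['color'][150:260,250:390],None,fx=5,fy=5,interpolation=2),cv2.COLOR_RGB2BGR))
cv2.imwrite('pics/sc8.png',cv2.cvtColor(cv2.resize(c['color'][190:240,310:380],None,fx=10,fy=10,interpolation=2),cv2.COLOR_RGB2BGR))
"
```

```text
t7.6 pos [0.5058 0.1021 0.0678] zyaw -90.0 ydir [-0. -0. -1.] q [-0.04  0.48 -0.35  1.98  0.24  0.72 -2.11] F [1.  0.3 0.1] w 0.002
shift mm [ -0.2 -18.7   0.1] rotvec deg [-0. -0.  0.] (alt turn -180)
[0.05355746 0.00797198 0.02241119]
```

View pics/w8.png

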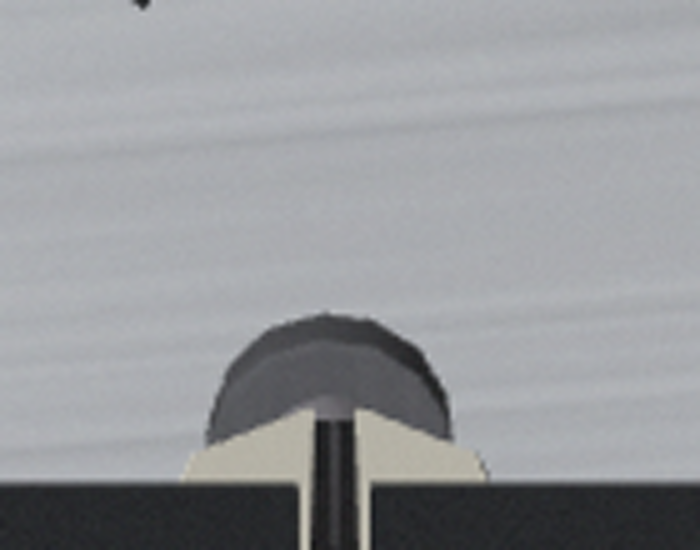

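View pics/sc8.png

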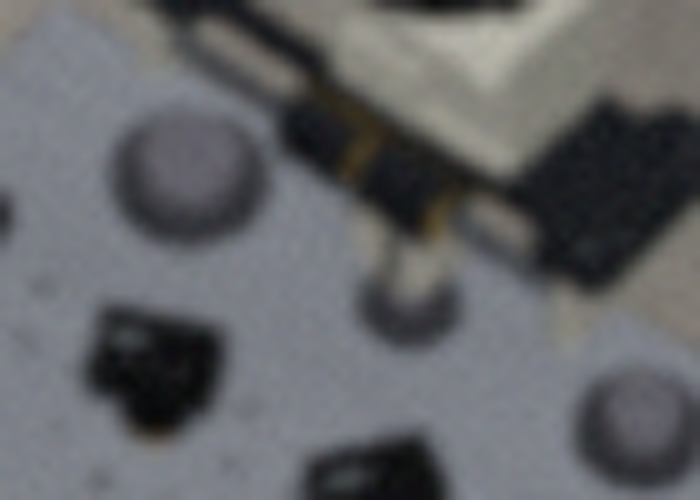

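```bash
python3 -c "
from h import *
s=observe();c=get_image('scene');p=s['position'];
q=lambda P:((proj(c,P)-[310,190])*10+4.5).round(0)
for dz in (-.022,-.01,0,.01): print(dz,q(p+[0,0,dz]))
for z in (.05,.062,.072): print('key',z,q((.506,.102,z)),'front',q((.506+.017,.102,z)))
print('large',q((.513,.013,.072)),'mid',q((.497,.1915,.072)))
cv2.imwrite('pics/sc9.png',cv2.cvtColor(cv2.resize(c['color'][160:280,250:410],None,fx=5,fy=5,interpolation=2),cv2.COLOR_RGB2BGR))
t=get_image('top');cv2.imwrite('pics/t9.png',cv2.cvtColor(cv2.resize(t['color'][150:250,230:360],None,fx=6,fy=6,interpolation=2),cv2.COLOR_RGB2BGR))
"
```

```text
-0.022 [405. 323.]
-0.01 [407. 301.]
0 [408. 283.]
0.01 [410. 264.]
key 0.05 [405. 315.] front [373. 346.]
key 0.062 [407. 293.] front [374. 324.]
key 0.072 [408. 275.] front [376. 306.]
large [190. 150.] mid [642. 403.]
```

View pics/sc9.png

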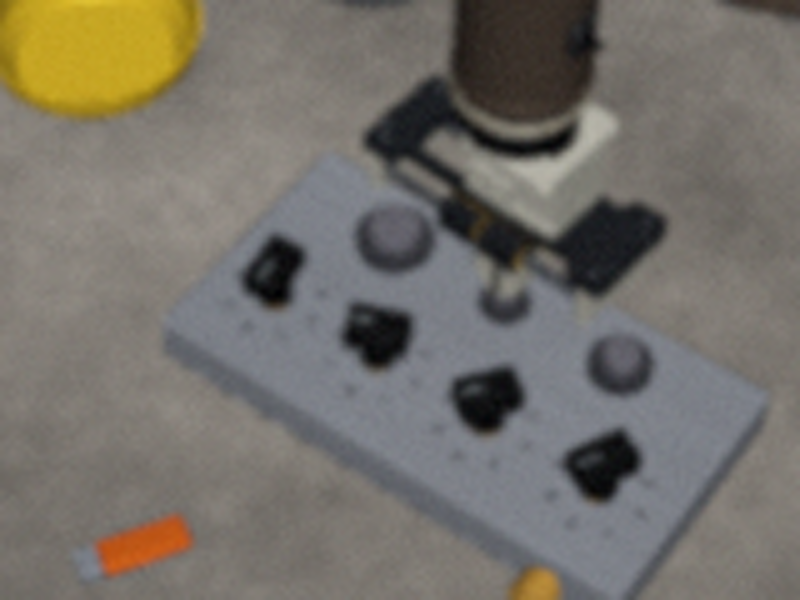

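View pics/t9.png

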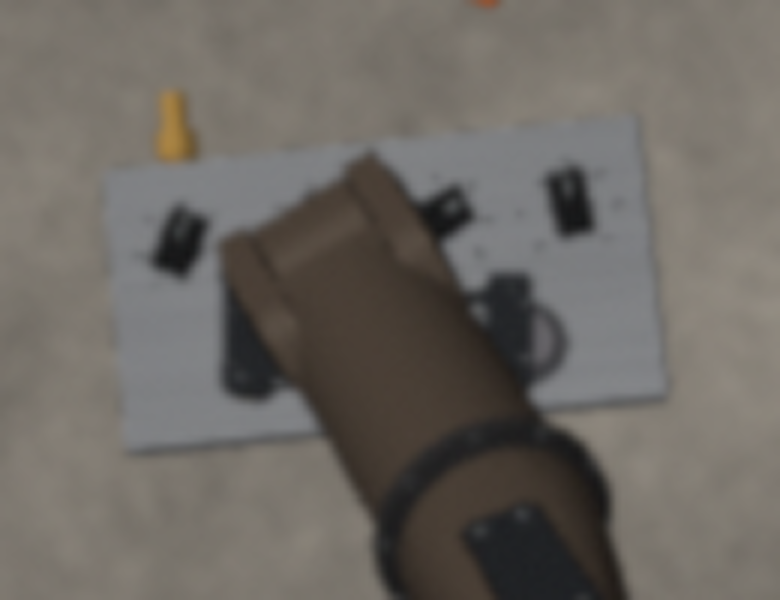

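Emit:
arm_command:
  plan:
    - [[0, 0.001, 0], [0, 0, 0]]
    - [[0, 0.002, 0], [0, 0, 0]]
    - [[0, 0.003, 0], [0, 0, 0]]
    - [[0, 0.003, 0], [0, 0, 0]]

```text
clock: 8.2
position: [0.506, 0.1021, 0.0649]
ee_rot: [-0.001, -2.221, 2.221]
force: [-0.5, -0.4, 2.0]
width: 0.006
```

```bash
python3 -c "
from h import *
go(.506,.102,.0865,90);print(observe()['ft_torque'])
s=observe();w=get_image('wrist');
cv2.imwrite('pics/w9.png',cv2.cvtColor(cv2.resize(w['color'][150:260,250:390],None,fx=5,fy=5,interpolation=2),cv2.COLOR_RGB2BGR))
"
```

```text
t8.2 pos [0.506  0.1021 0.0649] zyaw -90.0 ydir [ 0. -0. -1.] q [-0.04  0.48 -0.35  1.98  0.24  0.72 -2.11] F [-0.5 -0.4  2. ] w 0.006
shift mm [ -0.  -21.6   0.1] rotvec deg [-0. -0. -0.] (alt turn -180)
[-0.06562761  0.08012286  0.00432191]
```

View pics/w9.png

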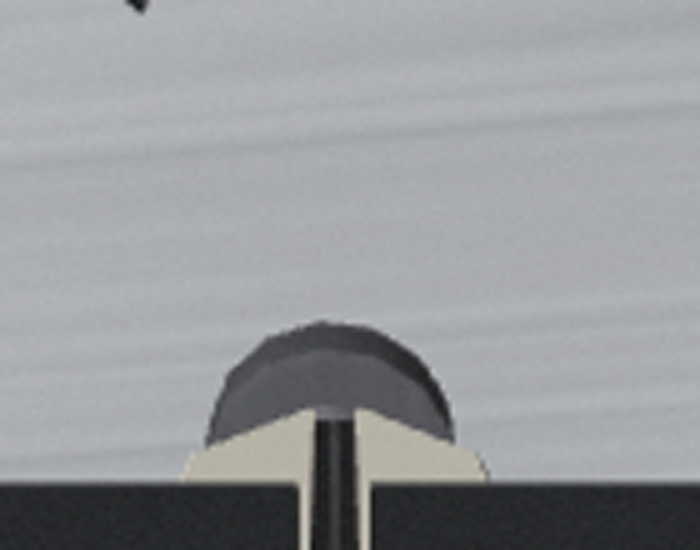

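Emit:
arm_command:
  plan:
    - [[0, 0.001, 0], [0, 0, 0]]
    - [[0, 0.002, 0], [0, 0, 0]]
    - [[0, 0.003, 0], [0, 0, 0]]
    - [[0, 0.003, 0], [0, 0, 0]]

```text
clock: 8.65
position: [0.506, 0.1021, 0.0619]
ee_rot: [-0.001, -2.221, 2.221]
force: [0.9, -0.7, 4.1]
width: 0.007
```

```bash
python3 -c "
from h import *
go(.506,.102,.0865,90);print(observe()['ft_torque'])"
```

```text
t8.7 pos [0.506  0.1021 0.0619] zyaw -90.0 ydir [ 0. -0. -1.] q [-0.04  0.48 -0.35  1.99  0.25  0.71 -2.11] F [ 0.9 -0.7  4.1] w 0.007
shift mm [ -0.  -24.6   0.1] rotvec deg [-0. -0. -0.] (alt turn -180)
[-0.00288756  0.09759774 -0.02590393]
```

Emit:
arm_command:
  plan:
    - [[0, 0.001, 0], [0, 0, 0]]
    - [[0, 0.002, 0], [0, 0, 0]]
    - [[0, 0.003, 0], [0, 0, 0]]
    - [[0, 0.003, 0], [0, 0, 0]]

```text
clock: 9.05
position: [0.5061, 0.1022, 0.0598]
ee_rot: [-0.002, -2.221, 2.222]
force: [-4.1, -1.1, 16.0]
width: 0.004
```

```bash
python3 -c "
from h import *
go(.506,.102,.0865,90);print(observe()['ft_torque'])"
```

```text
t9.1 pos [0.5061 0.1022 0.0598] zyaw -90.0 ydir [ 0.001 -0.    -1.   ] q [-0.04  0.49 -0.35  1.99  0.25  0.71 -2.12] F [-4.1 -1.1 16. ] w 0.004
shift mm [  0.1 -26.7   0.2] rotvec deg [-0. -0. -0.] (alt turn -180)
[-0.33543589  0.99561372 -0.06294208]
```

Emit:
arm_command:
  plan:
    - [[0, -0.015, 0], [0, 0, 0]]
    - [[0, -0.025, -0.01], [0, 0, 0]]
    - [[0.005, -0.025, -0.045], [0, 0, 0]]
    - [[0.009, -0.025, -0.08], [0, 0, 0]]
    - [[0.009, -0.022, -0.089], [0, 0, 0]]

```text
clock: 9.55
position: [0.4962, 0.1969, 0.0816]
ee_rot: [-0.004, 2.223, -2.215]
force: [0.0, 0.0, 0.8]
width: 0.006
```

Emit:
arm_command:
  plan:
    - [[0, 0.004, 0], [0, 0, 0]]
    - [[0, 0.01, 0], [0, 0, 0]]
    - [[0, 0.01, 0], [0, 0, 0]]

```text
clock: 9.85
position: [0.4965, 0.1892, 0.0697]
ee_rot: [-0.001, -2.217, 2.221]
force: [-0.3, 0.7, -0.2]
width: 0.006
```

```bash
python3 -c "
from h import *
go(.497,.191,.0595,90)
w=get_image('wrist');save(w,'w10.png')"
```

```text
t9.8 pos [0.4965 0.1892 0.0697] zyaw -90.2 ydir [-0.002 -0.002 -1.   ] q [-0.2   0.49 -0.36  1.94  0.25  0.75 -2.27] F [-0.3  0.7 -0.2] w 0.006
shift mm [-0.5 10.2 -1.8] rotvec deg [-0.1 -0.2  0.1] (alt turn -180)
```

View pics/w10.png

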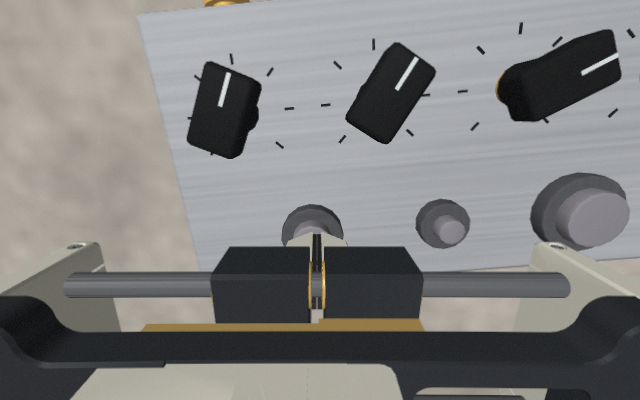

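Emit:
arm_command:
  plan:
    - [[0, 0.004, 0], [0, 0, 0]]
    - [[0, 0.007, 0], [0, 0, 0]]
    - [[0, 0.009, 0], [0, 0, 0]]
    - [[0, 0.0105, 0], [0, 0, 0]]
    - [[0, 0.0105, 0], [0, 0, 0]]

```text
clock: 10.4
position: [0.4973, 0.1906, 0.0605]
ee_rot: [-0.002, -2.22, 2.222]
force: [0.7, -3.2, 4.7]
width: 0.004
```

Emit:
arm_command:
  plan:
    - [[0, 0.0005, 0], [0, 0, 0]]
    - [[0, 0.0005, 0], [0, 0, 0]]

```text
clock: 10.6
position: [0.4973, 0.1909, 0.0601]
ee_rot: [-0.002, -2.221, 2.221]
force: [1.1, -2.8, 4.2]
width: 0.004
```

Emit:
arm_command:
  plan:
    - [[0, 0.001, 0], [0, 0, 0]]
    - [[0, 0.0015, 0], [0, 0, 0]]
    - [[0, 0.0015, 0], [0, 0, 0]]

```text
clock: 10.9
position: [0.4973, 0.191, 0.0597]
ee_rot: [0.002, 2.221, -2.222]
force: [-3.1, -6.6, 19.7]
width: 0.001
```

Emit:
arm_command:
  plan:
    - [[0, -0.02, 0], [0, 0, 0]]
    - [[0, -0.032, 0.01], [0, 0, 0]]
    - [[-0.004, -0.032, 0.055], [0, 0, 0]]
    - [[-0.008, -0.032, 0.1], [0, 0, 0]]
    - [[-0.012, -0.032, 0.14], [0, 0, 0]]

```text
clock: 11.4
position: [0.5085, 0.0489, 0.0904]
ee_rot: [-0.001, -2.221, 2.221]
force: [1.2, -0.7, 1.3]
width: 0.004
```

Emit:
arm_command:
  plan:
    - [[-0.002, 0, 0.018], [0, 0, 0]]
    - [[-0.004, 0.01, 0.034], [0, 0, 0]]
    - [[-0.004, 0.02, 0.038], [0, 0, 0]]
    - [[-0.004, 0.02, 0.038], [0, 0, 0]]
    - [[-0.004, 0.02, 0.038], [0, 0, 0]]

```text
clock: 11.9
position: [0.5123, 0.0147, 0.0698]
ee_rot: [0.003, -2.222, 2.22]
force: [-0.4, 0.2, -0.5]
width: 0.004
```

```bash
python3 -c "
from h import *
go(.513,.013,.0585,90)
w=get_image('wrist');save(w,'w11.png')"
```

```text
t11.9 pos [0.5123 0.0147 0.0698] zyaw -89.9 ydir [-0.001  0.001 -1.   ] q [ 0.13  0.47 -0.35  1.99  0.23  0.72 -1.93] F [-0.4  0.2 -0.5] w 0.004
shift mm [-0.7 11.3  1.7] rotvec deg [0.  0.1 0.1] (alt turn +180)
```

View pics/w11.png

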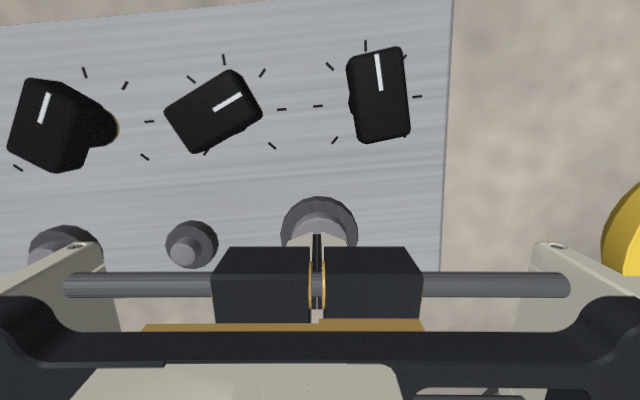

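Emit:
arm_command:
  plan:
    - [[-0.001, 0.004, 0.001], [0, 0, 0]]
    - [[-0.001, 0.007, 0.001], [0, 0, 0]]
    - [[-0.001, 0.009, 0.001], [0, 0, 0]]
    - [[-0.001, 0.011, 0.001], [0, 0, 0]]
    - [[-0.001, 0.0115, 0.001], [0, 0, 0]]

```text
clock: 12.45
position: [0.5145, 0.0131, 0.0598]
ee_rot: [0.002, 2.221, -2.22]
force: [-3.4, 2.1, 17.6]
width: 0.003
```

Emit:
arm_command:
  plan:
    - [[0, 0.0003, 0], [0, 0, 0]]
    - [[0, 0.0003, 0], [0, 0, 0]]

```text
clock: 12.65
position: [0.5145, 0.0131, 0.0598]
ee_rot: [0.002, 2.221, -2.22]
force: [-4.2, 2.4, 16.2]
width: 0.003
```

Emit:
arm_command:
  plan:
    - [[0, -0.03, 0], [0, 0, 0]]
    - [[0, -0.07, 0], [0, 0, 0]]
    - [[0, -0.11, -0.02], [0, 0, 0]]
    - [[0, -0.14, -0.04], [0, 0, 0]]
    - [[0, -0.14, -0.05], [0, 0, 0]]
  fingers: 0.1

```text
clock: 13.15
position: [0.516, 0.0644, 0.2027]
ee_rot: [0.007, 2.219, -2.216]
force: [0.5, 0.3, -1.1]
width: 0.387
```

Emit:
arm_command:
  plan:
    - [[0, 0, 0], [0, 0, 0]]
    - [[0, 0, 0], [0, 0, 0]]
    - [[0, 0, 0], [0, 0, 0]]

```text
clock: 13.45
position: [0.5131, 0.0607, 0.1972]
ee_rot: [0.001, -2.218, 2.22]
force: [-0.4, -0.3, 0.5]
width: 0.447
```

```bash
cat > kn.py <<'E'
from h import *
from fit import W,y
s=observe();w=get_image('wrist');np.save('pics/k.npy',w['color']);save(w,'k1.png');go(.6,-.017,.1)
g=cv2.cvtColor(w['color'],cv2.COLOR_RGB2GRAY)[:225]
n,L,S,C=cv2.connectedComponentsWithStats((g<48).astype(np.uint8))
for i in range(1,n):
    if S[i,4]>800 and S[i,4]<6000: print('blob',S[i],C[i].round(1),at_z(w,C[i],.0815,s).round(4))
# white pointer lines
n,L,S,C=cv2.connectedComponentsWithStats((g>190).astype(np.uint8))
for k,(X,Y) in enumerate([(.6005,-.017),(.593,.0676),(.5855,.1523),(.578,.237)]):
    print(k+1,proj(w,(X,Y,.0915),s).round(1))
    for i in range(1,n):
        P=at_z(w,C[i],.0915,s)
        if 15<S[i,4]<400 and np.hypot(P[0]-X,P[1]-Y)<.022:
            v,u=np.nonzero(L==i); Q=np.array([at_z(w,(a,b),.0915,s)[:2] for a,b in zip(u,v)]);m=Q.mean(0)
            e,V=np.linalg.eigh(np.cov((Q-m).T));d=V[:,1];print('  line',m.round(4),'n',len(Q),'yaw %.1f'%(np.degrees(np.arctan2(d[1],d[0]))%180),'len',(4*np.sqrt(e[1])).round(4))
E
python3 kn.py
```

```text
t13.6 pos [0.5135 0.0612 0.1978] zyaw -90.1 ydir [-0.002 -0.    -1.   ] q [ 0.09  0.32 -0.4   1.84  0.14  1.02 -1.94] F [-0.9 -1.  -0.6] w 0.452
shift mm [-86.8  97.6  78. ]
blob [ 379   82   36   50 1350] [397.  107.2] [ 0.5999 -0.0174  0.0815]
blob [ 285   93   49   44 1159] [308.6 115.4] [0.5927 0.0674 0.0815]
blob [ 201   99   44   50 1297] [222.5 123.9] [0.5848 0.1516 0.0815]
blob [ 116  107   49   49 1628] [138.4 131.6] [0.5775 0.2346 0.0815]
1 [399.6 106.2]
  line [ 0.6109 -0.0152] n 26 yaw 12.9 len 0.0182
2 [308.2 115. ]
  line [0.598  0.0571] n 27 yaw 118.1 len 0.0178
3 [218.2 123.4]
4 [129.2 131.6]
  line [0.5878 0.2323] n 19 yaw 159.4 len 0.0172
```

View pics/k1.png

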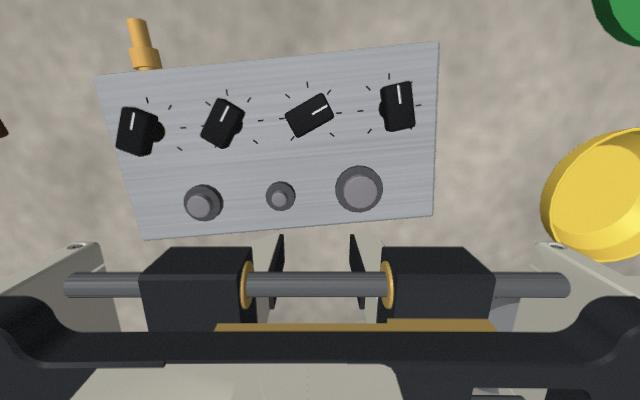

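Emit:
arm_command:
  plan:
    - [[-0.022, 0.01, 0.02], [0, -4, 0]]
    - [[-0.044, 0.03, 0.04], [0, -8, 0]]
    - [[-0.066, 0.05, 0.06], [0, -11, 0]]
    - [[-0.087, 0.075, 0.078], [0, -11, 0]]
    - [[-0.087, 0.09, 0.078], [0, -11, 0]]

```text
clock: 14.1
position: [0.6021, -0.0204, 0.1059]
ee_rot: [-0.2, 2.123, -2.126]
force: [0.6, 0.3, -0.9]
width: 0.451
```

Emit:
arm_command:
  plan:
    - [[0, 0, 0], [0, 0, 0]]
    - [[0, 0, 0], [0, 0, 0]]
    - [[0, 0, 0], [0, 0, 0]]

```text
clock: 14.4
position: [0.601, -0.0148, 0.1099]
ee_rot: [-0.203, 2.12, -2.119]
force: [-0.1, -0.6, 0.2]
width: 0.451
```

```bash
python3 -c "
from h import *
go(.6005,-.017,.064,101)
w=get_image('wrist');save(w,'w12.png');s=observe()
c=get_image('scene')
cv2.imwrite('pics/sc12.png',cv2.cvtColor(cv2.resize(c['color'][170:250,270:380],None,fx=7,fy=7,interpolation=2),cv2.COLOR_RGB2BGR))
"
```

```text
t14.4 pos [ 0.601  -0.0148  0.1099] zyaw -79.0 ydir [ 0.001  0.    -1.   ] q [ 0.2   0.54 -0.37  1.74  0.24  0.91 -1.66] F [-0.1 -0.6  0.2] w 0.451
shift mm [ 1.  45.9  2.1] rotvec deg [ 0.   0.  -0.1] (alt turn +180)
```

View pics/w12.png

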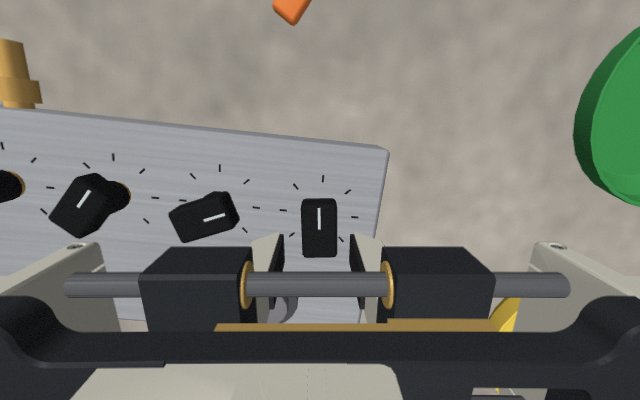

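View pics/sc12.png

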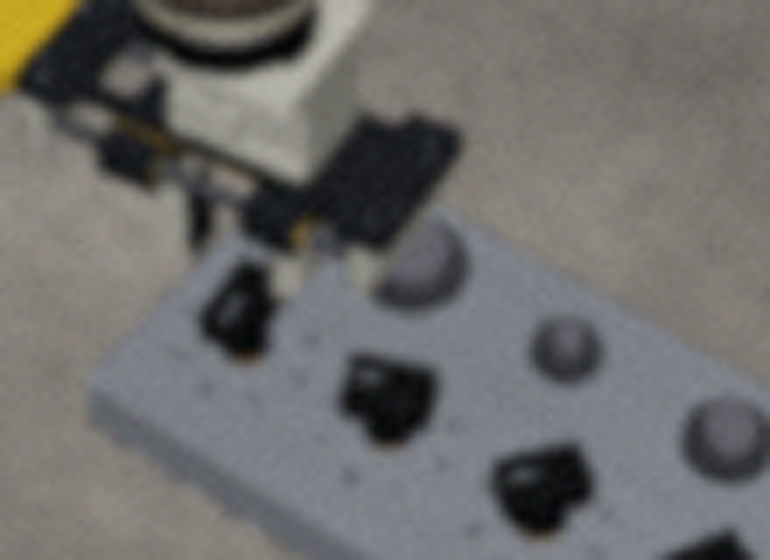

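Emit:
arm_command:
  plan:
    - [[0.001, 0.012, 0.001], [0, 0, 0]]
    - [[0.001, 0.024, 0.001], [0, 0, 0]]
    - [[0.001, 0.034, 0.001], [0, 0, 0]]
    - [[0.001, 0.042, 0.001], [0, 0, 0]]
    - [[0.001, 0.046, 0.001], [0, 0, 0]]

```text
clock: 15.0
position: [0.5994, -0.0171, 0.0612]
ee_rot: [-0.205, 2.122, -2.122]
force: [0.1, 0.2, 0.3]
width: 0.447
```

Emit:
arm_command:
  plan:
    - [[0, 0, 0], [0, 0, 0]]
    - [[0, 0, 0], [0, 0, 0]]
    - [[0, 0, 0], [0, 0, 0]]

```text
clock: 15.3
position: [0.6004, -0.0171, 0.0631]
ee_rot: [-0.202, 2.121, -2.121]
force: [0.1, -0.2, 0.4]
width: 0.448
```

```bash
python3 -c "
from h import *
go(.6005,-.017,.064,101)
w=get_image('wrist');save(w,'w13.png');s=observe()
c=get_image('scene')
cv2.imwrite('pics/sc13.png',cv2.cvtColor(cv2.resize(c['color'][170:250,270:380],None,fx=7,fy=7,interpolation=2),cv2.COLOR_RGB2BGR))
"
```

```text
t15.3 pos [ 0.6004 -0.0171  0.0631] zyaw -79.1 ydir [ 0.001 -0.    -1.   ] q [ 0.18  0.59 -0.36  1.78  0.27  0.82 -1.68] F [ 0.1 -0.2  0.4] w 0.448
shift mm [-0.1 -0.9 -0.1] rotvec deg [-0.  -0.1 -0. ] (alt turn -180)
```

View pics/w13.png

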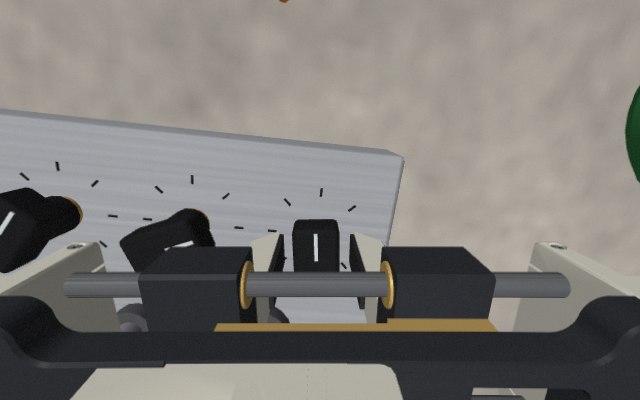

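View pics/sc13.png

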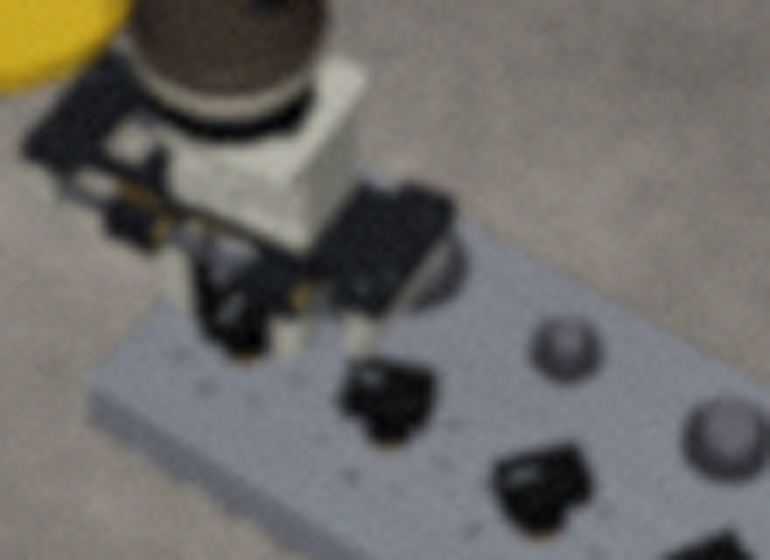

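Emit:
arm_command:
  plan:
    - [[0, 0, 0], [0, 0, 0]]
    - [[0, 0, 0], [0, 0, 0]]
    - [[0, 0, 0], [0, 0, 0]]
    - [[0, 0, 0], [0, 0, 0]]
  fingers: 1
  squeeze: 45

```text
clock: 15.8
position: [0.6001, -0.0169, 0.0628]
ee_rot: [-0.203, 2.121, -2.121]
force: [0.4, 0.9, 1.5]
width: 0.276
```

```bash
python3 -c "
from h import *
go(.6005,-.017,.064,101);print(observe()['ft_torque'])
w=get_image('wrist');save(w,'w14.png')
"
```

```text
t15.8 pos [ 0.6001 -0.0169  0.0628] zyaw -79.0 ydir [ 0.  0. -1.] q [ 0.18  0.59 -0.36  1.78  0.27  0.82 -1.68] F [0.4 0.9 1.5] w 0.276
shift mm [-0.3 -1.2  0.1] rotvec deg [ 0. -0. -0.] (alt turn -180)
[ 0.06564154  0.09027453 -0.00896937]
```

View pics/w14.png

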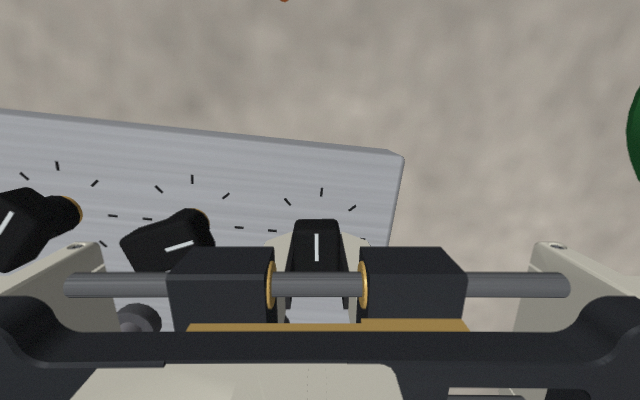

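Emit:
arm_command:
  plan:
    - [[0, -0.001, 0], [0, -8, 0]]
    - [[0, -0.0013, 0], [0, -16, 0]]
    - [[0, -0.0016, 0], [0, -24, 0]]
    - [[0, -0.0019, 0], [0, -32, 0]]
    - [[0, -0.0022, 0], [0, -40, 0]]

```text
clock: 16.35
position: [0.6007, -0.0178, 0.0646]
ee_rot: [-0.808, 1.687, -1.688]
force: [2.3, -0.2, -3.7]
width: 0.284
```

```bash
python3 -c "
from h import *
go(.6005,-.017,.064,101);print(observe()['ft_torque'])
w=get_image('wrist');save(w,'w15.png')
"
```

```text
t16.4 pos [ 0.6007 -0.0178  0.0646] zyaw -38.8 ydir [ 0.001 -0.    -1.   ] q [ 0.31  0.63 -0.54  1.76  0.41  0.86 -1.09] F [ 2.3 -0.2 -3.7] w 0.284
shift mm [-0.5  0.6 -0.6] rotvec deg [-0.  40.2 -0. ] (alt turn +180)
[ 0.09288158 -0.64909279 -0.27230614]
```

View pics/w15.png

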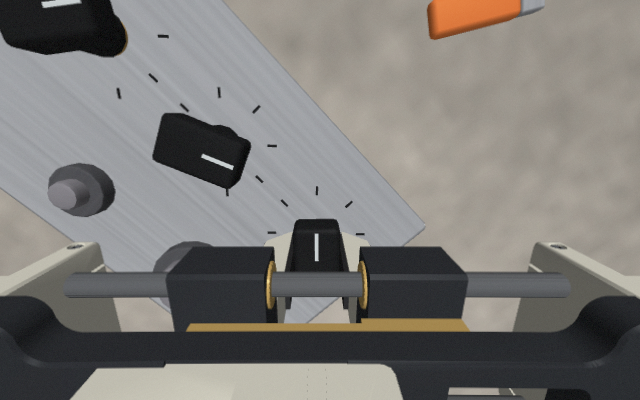

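Emit:
arm_command:
  plan:
    - [[0, -0.0004, 0], [0, 8, 0]]
    - [[0, -0.0008, 0], [0, 16, 0]]
    - [[0, -0.0012, 0], [0, 24, 0]]
    - [[0, -0.0016, 0], [0, 32, 0]]
    - [[0, -0.0019, 0], [0, 40, 0]]

```text
clock: 16.9
position: [0.5999, -0.0172, 0.0666]
ee_rot: [-0.195, 2.126, -2.126]
force: [0.4, 0.9, -1.5]
width: 0.279
```

Emit:
arm_command:
  plan:
    - [[0, -0.0003, 0], [0, -8, 0]]
    - [[0, -0.0006, 0], [0, -16, 0]]
    - [[0, -0.0009, 0], [0, -24, 0]]
    - [[0, -0.0012, 0], [0, -32, 0]]
    - [[0, -0.0015, 0], [0, -40, 0]]

```text
clock: 17.4
position: [0.6, -0.0176, 0.0681]
ee_rot: [-0.807, 1.689, -1.69]
force: [2.1, -1.8, -1.4]
width: 0.276
```

Emit:
arm_command:
  plan:
    - [[0, -0.0008, 0], [0, 8.5, 0]]
    - [[0, -0.0012, 0], [0, 17, 0]]
    - [[0, -0.0016, 0], [0, 25.5, 0]]
    - [[0, -0.002, 0], [0, 34, 0]]
    - [[0, -0.0024, 0], [0, 42.5, 0]]

```text
clock: 17.9
position: [0.6002, -0.0173, 0.0705]
ee_rot: [-0.149, 2.149, -2.15]
force: [2.1, 1.0, -2.3]
width: 0.28
```

Emit:
arm_command:
  plan:
    - [[0, -0.0004, 0], [0, -8.5, 0]]
    - [[0, -0.0008, 0], [0, -17, 0]]
    - [[0, -0.0012, 0], [0, -25.5, 0]]
    - [[0, -0.0015, 0], [0, -34, 0]]
    - [[0, -0.0018, 0], [0, -42.5, 0]]

```text
clock: 18.4
position: [0.6003, -0.0172, 0.0726]
ee_rot: [-0.807, 1.689, -1.689]
force: [1.8, 0.6, -1.6]
width: 0.282
```

Emit:
arm_command:
  plan:
    - [[0, -0.0004, 0], [0, 8.5, 0]]
    - [[0, -0.0008, 0], [0, 17, 0]]
    - [[0, -0.0012, 0], [0, 25.5, 0]]
    - [[0, -0.0015, 0], [0, 34, 0]]
    - [[0, -0.0018, 0], [0, 42.5, 0]]

```text
clock: 18.9
position: [0.6001, -0.0168, 0.0745]
ee_rot: [-0.149, 2.15, -2.149]
force: [0.5, -0.6, 1.3]
width: 0.274
```

```bash
python3 -c "
from h import *
go(.6005,-.017,.064,101);print(observe()['ft_torque'])
w=get_image('wrist');save(w,'w16.png')
"
```

```text
t18.9 pos [ 0.6001 -0.0168  0.0745] zyaw -82.1 ydir [ 0.  0. -1.] q [ 0.18  0.58 -0.35  1.77  0.25  0.84 -1.72] F [ 0.5 -0.6  1.3] w 0.274
shift mm [-0.3 10.5  0.3] rotvec deg [ 0.  -3.1 -0. ] (alt turn -180)
[0.05357632 0.01517928 0.01663771]
```

View pics/w16.png

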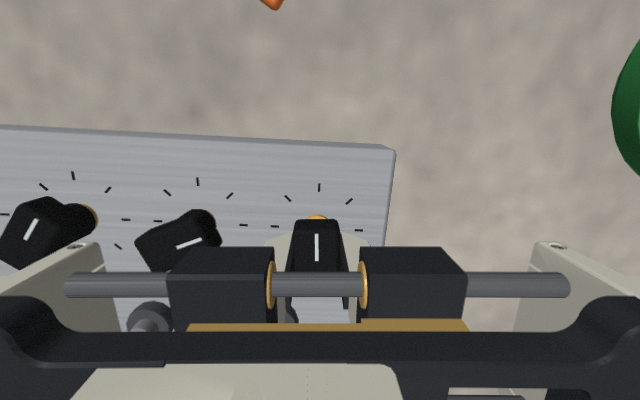

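Emit:
arm_command:
  plan:
    - [[0, -0.0005, 0], [0, -8.5, 0]]
    - [[0, -0.001, 0], [0, -17, 0]]
    - [[0, -0.0015, 0], [0, -25.5, 0]]
    - [[0, -0.002, 0], [0, -34, 0]]
    - [[0, -0.0024, 0], [0, -42.5, 0]]

```text
clock: 19.45
position: [0.5998, -0.0173, 0.0765]
ee_rot: [-0.811, 1.686, -1.687]
force: [-0.4, -0.4, -1.3]
width: 0.277
```

Emit:
arm_command:
  plan:
    - [[0, -0.0005, 0], [0, 8.5, 0]]
    - [[0, -0.001, 0], [0, 17, 0]]
    - [[0, -0.0015, 0], [0, 25.5, 0]]
    - [[0, -0.002, 0], [0, 34, 0]]
    - [[0, -0.0024, 0], [0, 42.5, 0]]

```text
clock: 19.95
position: [0.5997, -0.0172, 0.0789]
ee_rot: [-0.154, 2.148, -2.148]
force: [-0.1, 0.1, -1.0]
width: 0.281
```

Emit:
arm_command:
  plan:
    - [[0, -0.0015, 0], [0, 0, 0]]
    - [[0, -0.003, 0], [0, 0, 0]]
    - [[0, -0.0045, 0], [0, 0, 0]]
    - [[0, -0.006, 0], [0, 0, 0]]
    - [[0, -0.008, 0], [0, 0, 0]]

```text
clock: 20.45
position: [0.6, -0.0172, 0.0871]
ee_rot: [-0.16, 2.144, -2.144]
force: [-0.3, 0.9, -0.7]
width: 0.281
```

Emit:
arm_command:
  plan:
    - [[0, -0.01, 0], [0, 0, 0]]
    - [[0, -0.025, 0], [0, 0, 0]]
    - [[0, -0.045, 0], [0, 0, 0]]
    - [[0, -0.06, 0], [0, 0, 0]]
    - [[0, -0.06, 0], [0, 0, 0]]

```text
clock: 20.95
position: [0.6019, -0.0168, 0.1504]
ee_rot: [-0.153, 2.142, -2.143]
force: [0.1, -0.9, 0.6]
width: 0.279
```

```bash
python3 -c "
from h import *
go(.49,-.305,.15)
w=get_image('wrist');save(w,'w17.png')
for n in('top','scene'):
  im=get_image(n)
  print([(np.round(x['point'],1).tolist(),round(x['confidence'],2),np.round(at_z(im,x['point'],.005)[:2],3).tolist()) for x in place_of(im,'bowl_floor')[:4]])
  save(im,n+'17.png')
"
```

```text
t20.9 pos [ 0.6019 -0.0168  0.1504] zyaw -81.5 ydir [ 0.005  0.    -1.   ] q [ 0.2   0.49 -0.38  1.7   0.21  0.99 -1.67] F [ 0.1 -0.9  0.6] w 0.279
shift mm [ 1.531e+02 -2.000e-01  2.686e+02]
[([381.3, 269.4], 0.71, [0.261, -0.236]), ([391.4, 149.7], 0.67, [0.746, -0.292]), ([399.5, 213.1], 0.66, [0.485, -0.316]), ([203.9, 183.4], 0.64, [0.619, 0.478])]
[([219.4, 209.4], 0.95, [0.746, -0.301]), ([323.1, 150.3], 0.77, [0.27, -0.224]), ([272.1, 167.0], 0.73, [0.472, -0.311]), ([217.1, 129.0], 0.43, [0.468, -0.656])]
```

View pics/w17.png

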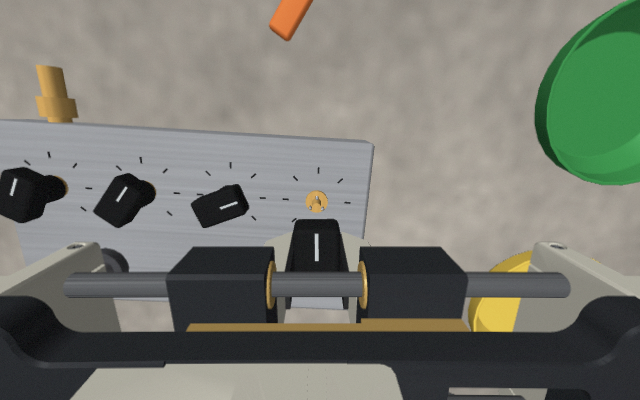

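View pics/top17.png

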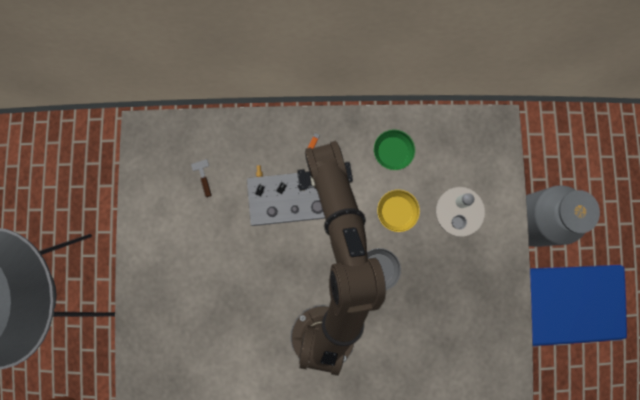

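Emit:
arm_command:
  plan:
    - [[0.025, -0.01, 0.035], [0, 0, 0]]
    - [[0.05, -0.02, 0.07], [0, 0, 0]]
    - [[0.078, -0.03, 0.105], [0, 0, 0]]
    - [[0.106, -0.04, 0.14], [0, 0, 0]]
    - [[0.134, -0.04, 0.177], [0, 0, 0]]

```text
clock: 21.7
position: [0.4929, -0.2131, 0.1877]
ee_rot: [-0.158, 2.144, -2.144]
force: [1.4, -0.9, -0.5]
width: 0.281
```

Emit:
arm_command:
  plan:
    - [[0.025, 0, 0.035], [0, 0, 0]]
    - [[0.05, 0, 0.065], [0, 0, 0]]
    - [[0.064, 0, 0.08], [0, 0, 0]]
    - [[0.064, 0, 0.085], [0, 0, 0]]
    - [[0.064, 0, 0.085], [0, 0, 0]]

```text
clock: 22.2
position: [0.4427, -0.3056, 0.1866]
ee_rot: [-0.158, 2.146, -2.145]
force: [-0.3, -0.5, -0.8]
width: 0.282
```

Emit:
arm_command:
  plan:
    - [[0, 0, 0], [0, 0, 0]]
    - [[0, 0, 0], [0, 0, 0]]

```text
clock: 22.4
position: [0.4436, -0.3038, 0.1869]
ee_rot: [-0.161, 2.144, -2.143]
force: [0.0, 0.3, 0.1]
width: 0.279
```

```bash
cat > bowl.py <<'E'
from h import *
import sys
from scipy.optimize import least_squares
s=observe();w=get_image('wrist');save(w,sys.argv[1])
hsv=cv2.cvtColor(w['color'],cv2.COLOR_RGB2HSV)
m=((hsv[...,0]>20)&(hsv[...,0]<32)&(hsv[...,1]>150)&(hsv[...,2]>60)).astype(np.uint8)
m[240:]=0
n,L,S,C=cv2.connectedComponentsWithStats(m);i=1+np.argmax(S[1:,4]);print('yellow',S[i],C[i].round())
mm=(L==i).astype(np.uint8);c=max(cv2.findContours(mm,0,1)[0],key=cv2.contourArea)[:,0,:]
h=cv2.convexHull(c)[:,0,:]
h=np.array([p for p in h if 2<p[0]<637 and 2<p[1]<237])
P=np.array([at_z(w,p,.042,s)[:2] for p in h])
r=least_squares(lambda v:np.hypot(P[:,0]-v[0],P[:,1]-v[1])-.085,[.49,-.31],loss='soft_l1',f_scale=.003)
print('rim fit',r.x.round(4),'resid mm',(r.fun*1000).round(1))
go(r.x[0],r.x[1],.07)
E
python3 bowl.py b1.png
```

```text
yellow [  250    60   152   155 18598] [326. 137.]
rim fit [ 0.4945 -0.3068] resid mm [-1.3 -1.3 -1.6 -1.1 -1.3 -1.3 -1.4 -1.3 -1.2 -1.4 -1.4 -1.5 -1.6 -1.5
 -1.3 -1.5 -1.5 -1.1 -1.4 -1.4 -1.4 -1.5 -1.6 -1.5 -1.5 -1.8 -1.4 -1.7
 -1.3 -1.7 -1.5 -1.8 -1.5 -1.4 -1.7 -1.6 -1.6 -1.4 -1.4 -1.6 -1.2 -1.6
 -1.4 -1.7 -1.4 -1.4 -1.5 -1.7 -1.5 -1.7 -1.8 -1.7]
t22.4 pos [ 0.4435 -0.304   0.1869] zyaw -81.4 ydir [ 0.  0. -1.] q [ 0.75  0.35 -0.33  1.81  0.13  1.   -1.05] F [ 1.  -0.5 -1.1] w 0.280
shift mm [-50.  117.   10.4]
```

View pics/b1.png

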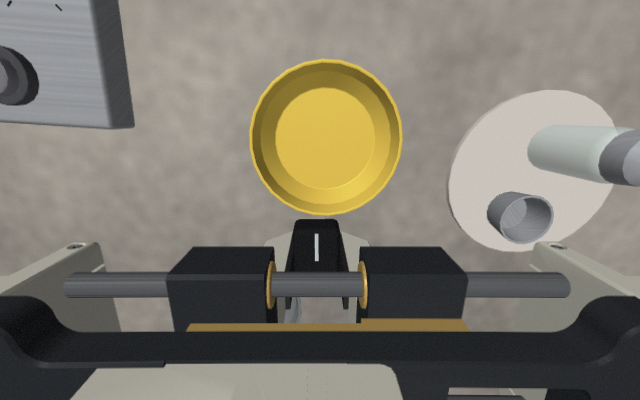

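Emit:
arm_command:
  plan:
    - [[-0.025, 0.03, 0.005], [0, 0, 0]]
    - [[-0.05, 0.065, 0.01], [0, 0, 0]]
    - [[-0.08, 0.1, 0.015], [0, 0, 0]]
    - [[-0.08, 0.13, 0.015], [0, 0, 0]]
    - [[-0.08, 0.15, 0.015], [0, 0, 0]]

```text
clock: 22.95
position: [0.5245, -0.3064, 0.0344]
ee_rot: [-0.163, 2.146, -2.142]
force: [-0.6, -0.4, -1.3]
width: 0.281
```

Emit:
arm_command:
  plan:
    - [[0, 0.008, 0], [0, 0, 0]]
    - [[0, 0.012, 0], [0, 0, 0]]
    - [[0, 0.012, 0], [0, 0, 0]]

```text
clock: 23.25
position: [0.5244, -0.3083, 0.0255]
ee_rot: [-0.158, 2.144, -2.145]
force: [0.8, 0.4, -0.0]
width: 0.275
```

```bash
python3 -c "
from h import *
go(.5245,-.3068,.022)
w=get_image('wrist');save(w,'w18.png')
"
```

```text
t23.2 pos [ 0.5244 -0.3083  0.0255] zyaw -81.5 ydir [ 0.001 -0.    -1.   ] q [ 0.63  0.64 -0.27  1.79  0.24  0.75 -1.19] F [ 0.8  0.4 -0. ] w 0.275
shift mm [-0.3  3.5 -1.5]
```

View pics/w18.png

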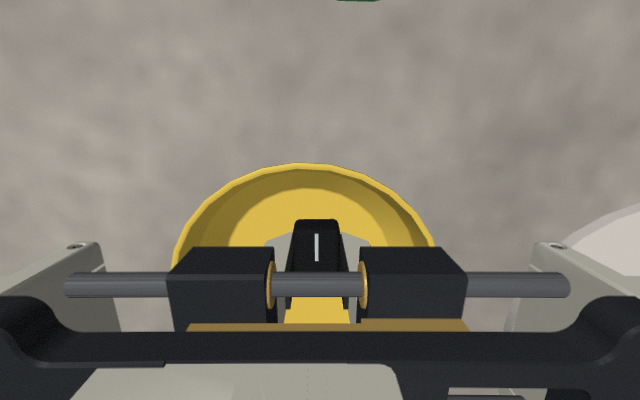

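Emit:
arm_command:
  plan:
    - [[0, 0.003, 0], [0, 0, 0]]
    - [[0, 0.006, 0], [0, 0, 0]]
    - [[0, 0.006, 0], [0, 0, 0]]

```text
clock: 23.6
position: [0.5239, -0.3086, 0.0191]
ee_rot: [-0.158, 2.145, -2.145]
force: [-1.0, 0.6, -1.2]
width: 0.278
```

Emit:
arm_command:
  plan:
    - [[0, 0, 0], [0, 0, 0]]
    - [[0, 0, 0], [0, 0, 0]]
    - [[0, 0, 0], [0, 0, 0]]
  fingers: 0.1

```text
clock: 23.9
position: [0.5241, -0.3086, 0.0192]
ee_rot: [-0.158, 2.144, -2.145]
force: [-0.1, 0.4, 0.5]
width: 0.441
```

Emit:
arm_command:
  plan:
    - [[0, -0.02, 0], [0, 0, 0]]
    - [[0, -0.05, 0], [0, 0, 0]]
    - [[0, -0.09, 0], [0, 0, 0]]
    - [[0, -0.13, 0], [0, 0, 0]]
    - [[0.01, -0.16, -0.02], [0, 0, 0]]

```text
clock: 24.4
position: [0.5125, -0.2924, 0.1817]
ee_rot: [-0.152, 2.142, -2.147]
force: [0.9, 0.1, 1.0]
width: 0.451
```

```bash
python3 -c "
from h import *
go(.55,.06,.2,90)
w=get_image('wrist');save(w,'w19.png')
"
```

```text
t24.4 pos [ 0.5125 -0.2924  0.1817] zyaw -81.7 ydir [ 0.003 -0.002 -1.   ] q [ 0.66  0.43 -0.32  1.69  0.16  1.03 -1.14] F [0.9 0.1 1. ] w 0.451
shift mm [ -88.1  -19.  -343.2] rotvec deg [-0.1  8.3 -0.2] (alt turn +180)
```

View pics/w19.png

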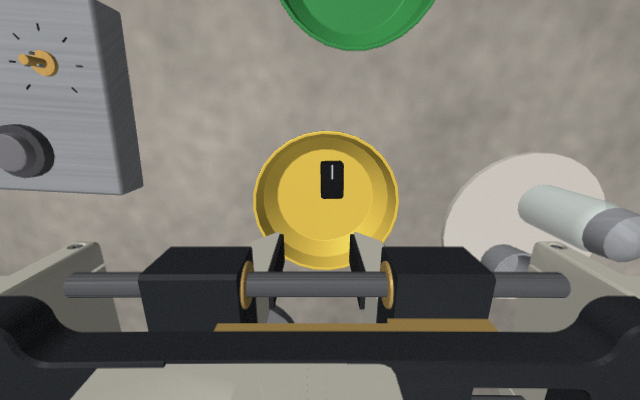

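Emit:
arm_command:
  plan:
    - [[-0.014, -0.005, -0.036], [0, -8.5, 0]]
    - [[-0.028, -0.01, -0.072], [0, -17, 0]]
    - [[-0.042, -0.01, -0.108], [0, -25.5, 0]]
    - [[-0.056, -0.01, -0.144], [0, -34, 0]]
    - [[-0.07, -0.01, -0.18], [0, -42.5, 0]]

```text
clock: 24.95
position: [0.5541, -0.1003, 0.1892]
ee_rot: [-0.81, 1.686, -1.687]
force: [1.4, -0.3, -1.4]
width: 0.448
```

```bash
python3 -c "
from h import *
go(.593,.0677,.16,-153+180)
"
```

```text
t24.9 pos [ 0.5541 -0.1003  0.1892] zyaw -38.7 ydir [ 0. -0. -1.] q [ 0.48  0.42 -0.55  1.73  0.25  1.05 -0.82] F [ 1.4 -0.3 -1.4] w 0.448
shift mm [-155.4   29.1  -74.7] rotvec deg [ -0.  -65.7   0. ] (alt turn -180)
```

Emit:
arm_command:
  plan:
    - [[-0.03, 0.006, -0.015], [0, -8.5, 0]]
    - [[-0.06, 0.012, -0.03], [0, -17, 0]]
    - [[-0.09, 0.018, -0.045], [0, -25.5, 0]]
    - [[-0.12, 0.024, -0.06], [0, -34, 0]]
    - [[-0.155, 0.03, -0.075], [0, -42.5, 0]]

```text
clock: 25.45
position: [0.5934, 0.0664, 0.1587]
ee_rot: [-1.24, 1.161, -1.161]
force: [0.7, -0.2, -0.2]
width: 0.45
```

Emit:
arm_command:
  plan:
    - [[0, 0.01, 0], [0, -8.5, 0]]
    - [[0, 0.02, 0], [0, -17, 0]]
    - [[0, 0.035, 0], [0, -23, 0]]
    - [[0, 0.045, 0], [0, -23, 0]]
    - [[0, 0.045, 0], [0, -23, 0]]

```text
clock: 25.95
position: [0.5924, 0.0653, 0.1125]
ee_rot: [-1.394, 0.867, -0.864]
force: [-0.4, 0.5, 1.0]
width: 0.449
```

Emit:
arm_command:
  plan:
    - [[0, 0, 0], [0, 0, 0]]
    - [[0, 0, 0], [0, 0, 0]]

```text
clock: 26.15
position: [0.5938, 0.066, 0.1148]
ee_rot: [-1.392, 0.863, -0.865]
force: [-0.6, 0.2, -0.3]
width: 0.451
```

```bash
python3 -c "
from h import *
go(.593,.0677,.063,27)
w=get_image('wrist');save(w,'w20.png')
"
```

```text
t26.1 pos [0.5938 0.066  0.1148] zyaw 26.4 ydir [ 0.001  0.    -1.   ] q [ 0.32  0.62 -0.79  1.72  0.51  1.01 -0.19] F [-0.6  0.2 -0.3] w 0.451
shift mm [-1.9 51.8 -0. ] rotvec deg [-0.1 -0.6  0. ] (alt turn -180)
```

View pics/w20.png

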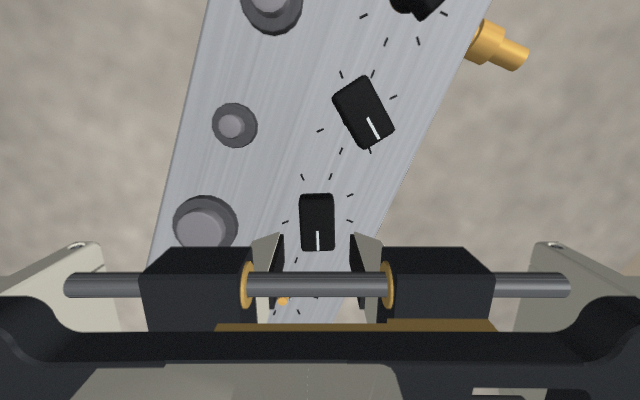

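Emit:
arm_command:
  plan:
    - [[-0.002, 0.014, 0], [0, -1, 0]]
    - [[-0.002, 0.028, 0], [0, -1, 0]]
    - [[-0.002, 0.04, 0], [0, -1, 0]]
    - [[-0.002, 0.048, 0], [0, -1, 0]]
    - [[-0.002, 0.052, 0], [0, -1, 0]]

```text
clock: 26.7
position: [0.5918, 0.0674, 0.0605]
ee_rot: [-1.4, 0.851, -0.848]
force: [0.7, 0.4, 0.0]
width: 0.454
```

Emit:
arm_command:
  plan:
    - [[0, 0, 0], [0, 0, 0]]
    - [[0, 0, 0], [0, 0, 0]]
    - [[0, 0, 0], [0, 0, 0]]

```text
clock: 27.0
position: [0.5929, 0.0678, 0.0625]
ee_rot: [-1.398, 0.849, -0.85]
force: [0.3, 0.2, 0.4]
width: 0.45
```

Emit:
arm_command:
  plan:
    - [[0, 0, 0], [0, 0, 0]]
    - [[0, 0, 0], [0, 0, 0]]
    - [[0, 0, 0], [0, 0, 0]]
    - [[0, 0, 0], [0, 0, 0]]
  fingers: 1

```text
clock: 27.4
position: [0.5931, 0.0678, 0.0624]
ee_rot: [-1.398, 0.849, -0.85]
force: [2.1, -1.3, 1.3]
width: 0.282
```

```bash
python3 -c "
from h import *
go(.593,.0677,.063,27)
w=get_image('wrist');save(w,'w21.png')
"
```

```text
t27.4 pos [0.5931 0.0678 0.0624] zyaw 27.4 ydir [ 0.001  0.    -1.   ] q [ 0.3   0.68 -0.75  1.76  0.57  0.92 -0.22] F [ 2.1 -1.3  1.3] w 0.282
shift mm [ 0.  -0.6 -0.2] rotvec deg [-0.1  0.4  0. ] (alt turn +180)
```

View pics/w21.png

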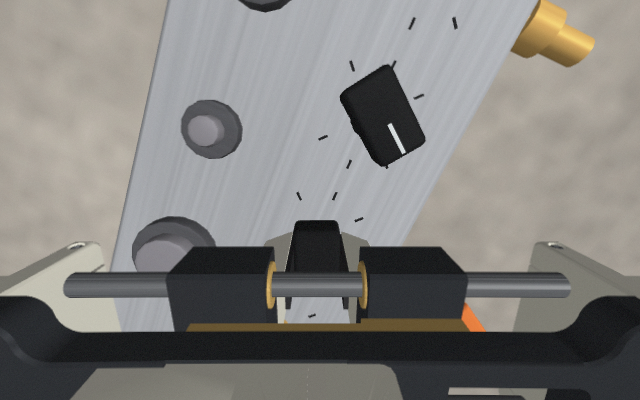

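Emit:
arm_command:
  plan:
    - [[0, -0.001, 0], [0, 8.5, 0]]
    - [[0, -0.0013, 0], [0, 17, 0]]
    - [[0, -0.0016, 0], [0, 25.5, 0]]
    - [[0, -0.0019, 0], [0, 34, 0]]
    - [[0, -0.0022, 0], [0, 42.5, 0]]

```text
clock: 27.95
position: [0.5927, 0.068, 0.0642]
ee_rot: [-1.069, 1.404, -1.404]
force: [2.7, 2.3, -2.0]
width: 0.283
```

Emit:
arm_command:
  plan:
    - [[0, -0.0004, 0], [0, -8.5, 0]]
    - [[0, -0.0008, 0], [0, -17, 0]]
    - [[0, -0.0012, 0], [0, -25.5, 0]]
    - [[0, -0.0015, 0], [0, -34, 0]]
    - [[0, -0.0018, 0], [0, -42.5, 0]]

```text
clock: 28.45
position: [0.5928, 0.0673, 0.066]
ee_rot: [-1.4, 0.845, -0.846]
force: [2.1, -0.1, -1.8]
width: 0.279
```

Emit:
arm_command:
  plan:
    - [[0, -0.0004, 0], [0, 8.5, 0]]
    - [[0, -0.0008, 0], [0, 17, 0]]
    - [[0, -0.0012, 0], [0, 25.5, 0]]
    - [[0, -0.0015, 0], [0, 34, 0]]
    - [[0, -0.0018, 0], [0, 42.5, 0]]

```text
clock: 28.95
position: [0.5925, 0.0676, 0.0678]
ee_rot: [-1.07, 1.404, -1.404]
force: [-0.5, 2.4, -0.9]
width: 0.276
```

```bash
python3 -c "
from h import *
go(.593,.0677,.063,27)
w=get_image('wrist');save(w,'w22.png')
"
```

```text
t28.9 pos [0.5925 0.0676 0.0678] zyaw -15.4 ydir [-0. -0. -1.] q [ 0.19  0.62 -0.57  1.77  0.42  0.87 -0.85] F [-0.5  2.4 -0.9] w 0.276
shift mm [-0.3  4.8  0.5] rotvec deg [  0.  -42.4   0. ] (alt turn -180)
```

View pics/w22.png

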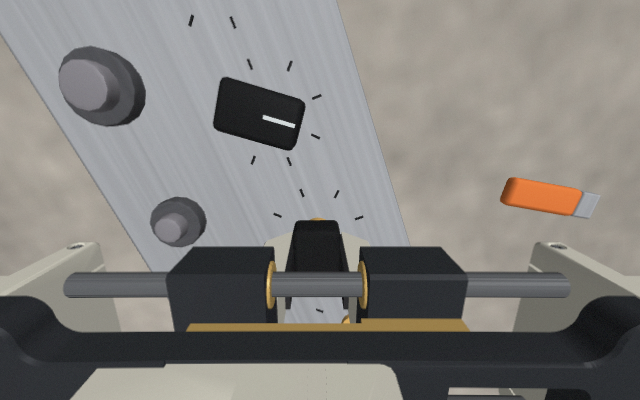

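Emit:
arm_command:
  plan:
    - [[0, -0.0005, 0], [0, -8.5, 0]]
    - [[0, -0.001, 0], [0, -17, 0]]
    - [[0, -0.0014, 0], [0, -25.5, 0]]
    - [[0, -0.0018, 0], [0, -34, 0]]
    - [[0, -0.0021, 0], [0, -42.5, 0]]

```text
clock: 29.5
position: [0.5929, 0.0673, 0.0699]
ee_rot: [-1.401, 0.842, -0.843]
force: [4.5, 0.4, -3.1]
width: 0.278
```

Emit:
arm_command:
  plan:
    - [[0, -0.0005, 0], [0, 8.5, 0]]
    - [[0, -0.001, 0], [0, 17, 0]]
    - [[0, -0.0014, 0], [0, 25.5, 0]]
    - [[0, -0.0018, 0], [0, 34, 0]]
    - [[0, -0.0021, 0], [0, 42.5, 0]]

```text
clock: 30.0
position: [0.5924, 0.0682, 0.0719]
ee_rot: [-1.072, 1.402, -1.401]
force: [0.7, 1.6, -3.6]
width: 0.28
```

Emit:
arm_command:
  plan:
    - [[0, -0.0005, 0], [0, -8.5, 0]]
    - [[0, -0.001, 0], [0, -17, 0]]
    - [[0, -0.0014, 0], [0, -25.5, 0]]
    - [[0, -0.0018, 0], [0, -34, 0]]
    - [[0, -0.0021, 0], [0, -42.5, 0]]

```text
clock: 30.5
position: [0.5923, 0.0674, 0.0742]
ee_rot: [-1.402, 0.843, -0.843]
force: [0.7, -0.3, -0.5]
width: 0.278
```

Emit:
arm_command:
  plan:
    - [[0, -0.0005, 0], [0, 8.5, 0]]
    - [[0, -0.001, 0], [0, 17, 0]]
    - [[0, -0.0014, 0], [0, 25.5, 0]]
    - [[0, -0.0018, 0], [0, 34, 0]]
    - [[0, -0.0021, 0], [0, 42.5, 0]]

```text
clock: 31.0
position: [0.592, 0.0674, 0.076]
ee_rot: [-1.073, 1.403, -1.402]
force: [0.1, -0.4, -0.4]
width: 0.275
```

```bash
python3 -c "
from h import *
go(.593,.0677,.063,27)
w=get_image('wrist');save(w,'w23.png')
"
```

```text
t31.0 pos [0.592  0.0674 0.076 ] zyaw -15.2 ydir [-0.001 -0.    -1.   ] q [ 0.19  0.61 -0.58  1.76  0.42  0.89 -0.84] F [ 0.1 -0.4 -0.4] w 0.275
shift mm [-0.5 13.   0.9] rotvec deg [  0.1 -42.2   0. ] (alt turn -180)
```

View pics/w23.png

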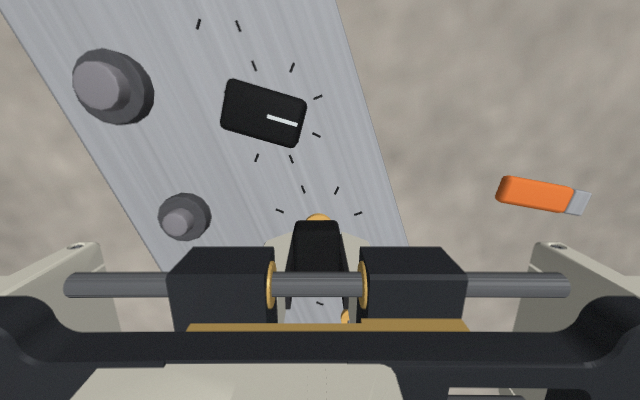

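Emit:
arm_command:
  plan:
    - [[0, -0.0015, 0], [0, 4, 0]]
    - [[0, -0.003, 0], [0, 8, 0]]
    - [[0, -0.005, 0], [0, 12, 0]]
    - [[0, -0.007, 0], [0, 12, 0]]
    - [[0, -0.01, 0], [0, 12, 0]]

```text
clock: 31.55
position: [0.5921, 0.0675, 0.0861]
ee_rot: [-0.952, 1.545, -1.545]
force: [-0.5, 0.1, -0.6]
width: 0.279
```

Emit:
arm_command:
  plan:
    - [[0, -0.015, 0], [0, 8, 0]]
    - [[0, -0.04, 0], [0, 16, 0]]
    - [[0, -0.07, 0], [0, 24, 0]]
    - [[0, -0.09, 0], [0, 32, 0]]
    - [[0, -0.1, 0], [0, 40, 0]]

```text
clock: 32.05
position: [0.5932, 0.0679, 0.1885]
ee_rot: [-0.402, 2.001, -2.001]
force: [0.2, 0.8, -0.3]
width: 0.28
```

```bash
python3 -c "
from h import *
go(.45,-.303,.187,98.5)
w=get_image('wrist');save(w,'w24.png')
"
```

```text
t32.0 pos [0.5932 0.0679 0.1885] zyaw -67.1 ydir [ 0.003  0.    -1.   ] q [ 0.08  0.45 -0.4   1.66  0.19  1.07 -1.55] F [ 0.2  0.8 -0.3] w 0.280
shift mm [276.1   1.  286.2] rotvec deg [-0.  14.4 -0.1] (alt turn +180)
```

View pics/w24.png

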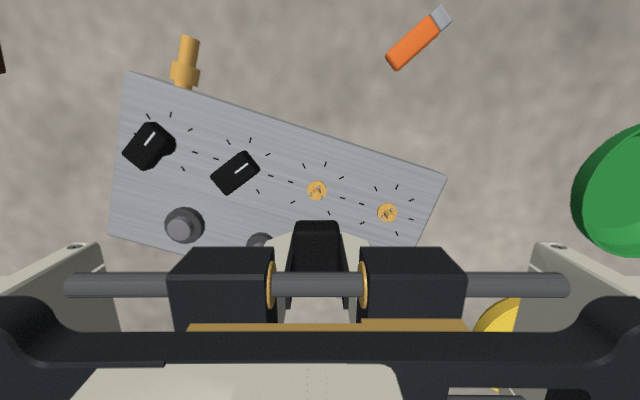

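Knob 2 is off. I'll hover over the bowl and check where it is before placing.

Emit:
arm_command:
  plan:
    - [[0.034, 0, 0.036], [0, 4, 0]]
    - [[0.069, 0, 0.071], [0, 8, 0]]
    - [[0.103, 0, 0.107], [0, 12, 0]]
    - [[0.138, 0, 0.143], [0, 14.5, 0]]
    - [[0.172, 0, 0.178], [0, 14.5, 0]]

```text
clock: 32.6
position: [0.5021, -0.1651, 0.1858]
ee_rot: [-0.164, 2.142, -2.143]
force: [1.2, -1.0, -0.1]
width: 0.281
```

```bash
python3 -c "
from h import *
go(.44,-.303,.187,98.5)
"
```

```text
t32.6 pos [ 0.5021 -0.1651  0.1858] zyaw -81.3 ydir [-0.001 -0.    -1.   ] q [ 0.45  0.33 -0.3   1.83  0.12  0.99 -1.32] F [ 1.2 -1.  -0.1] w 0.281
shift mm [ 82.3  -1.1 126.9] rotvec deg [-0.   0.2  0. ] (alt turn +180)
```

Emit:
arm_command:
  plan:
    - [[0.024, 0, 0.035], [0, 0, 0]]
    - [[0.048, 0, 0.07], [0, 0, 0]]
    - [[0.072, 0, 0.105], [0, 0, 0]]
    - [[0.082, 0, 0.123], [0, 0, 0]]
    - [[0.082, 0, 0.127], [0, 0, 0]]

```text
clock: 33.1
position: [0.4387, -0.3042, 0.1856]
ee_rot: [-0.161, 2.145, -2.146]
force: [-0.2, 0.1, -0.3]
width: 0.279
```

Emit:
arm_command:
  plan:
    - [[0, 0, 0], [0, 0, 0]]
    - [[0, 0, 0], [0, 0, 0]]

```text
clock: 33.3
position: [0.4418, -0.2995, 0.186]
ee_rot: [-0.163, 2.144, -2.142]
force: [0.4, 0.8, -1.4]
width: 0.276
```

```bash
python3 bowl.py b2.png
```

```text
yellow [  255    29   157   165 19226] [332. 112.]
rim fit [ 0.5201 -0.3056] resid mm [-1.7 -1.3 -1.2 -1.3 -1.8 -1.4 -1.8 -1.3 -1.5 -1.3 -1.7 -1.5 -1.7 -1.5
 -1.5 -1.6 -1.3 -1.6 -1.3 -1.3 -1.5 -1.5 -1.5 -1.5 -1.3 -1.6 -1.6 -1.6
 -1.7 -1.5 -1.3 -1.1 -1.4 -1.6 -1.5 -1.3 -1.6 -1.4 -1.4 -1.5 -1.6 -1.6
 -1.4 -1.6 -1.5 -1.6 -1.4 -1.4 -1.9 -1.6 -1.9 -1.7 -1.9 -1.6]
t33.4 pos [ 0.4418 -0.2993  0.1861] zyaw -81.3 ydir [-0.     0.001 -1.   ] q [ 0.68  0.34 -0.24  1.82  0.09  0.99 -1.02] F [0.2 0.1 0. ] w 0.280
shift mm [-76.4 116.   18.2]
```

View pics/b2.png

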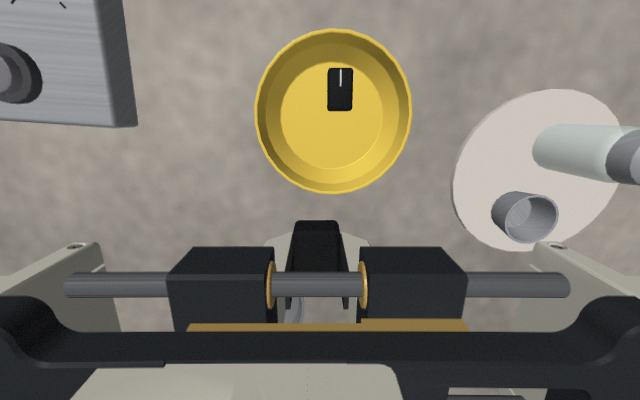

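Emit:
arm_command:
  plan:
    - [[-0.02, 0.04, 0.005], [0, 0, 0]]
    - [[-0.04, 0.08, 0.01], [0, 0, 0]]
    - [[-0.047, 0.12, 0.014], [0, 0, 0]]
    - [[-0.047, 0.15, 0.014], [0, 0, 0]]
    - [[-0.047, 0.161, 0.014], [0, 0, 0]]

```text
clock: 33.85
position: [0.4887, -0.3054, 0.0222]
ee_rot: [-0.166, 2.148, -2.141]
force: [-1.3, 0.2, -0.3]
width: 0.283
```

Emit:
arm_command:
  plan:
    - [[0, 0.004, 0], [0, 0, 0]]
    - [[0, 0.005, 0], [0, 0, 0]]
    - [[0, 0.005, 0], [0, 0, 0]]

```text
clock: 34.15
position: [0.4906, -0.3083, 0.0217]
ee_rot: [-0.157, 2.142, -2.145]
force: [-0.2, -0.3, -0.5]
width: 0.278
```

Emit:
arm_command:
  plan:
    - [[0, 0, 0], [0, 0, 0]]
    - [[0, 0, 0], [0, 0, 0]]
    - [[0, 0, 0], [0, 0, 0]]
  fingers: 0.1

```text
clock: 34.45
position: [0.4899, -0.3082, 0.0209]
ee_rot: [-0.157, 2.144, -2.145]
force: [-0.4, 0.1, 0.0]
width: 0.442
```

Emit:
arm_command:
  plan:
    - [[0, -0.02, 0], [0, 0, 0]]
    - [[0, -0.05, 0], [0, 0, 0]]
    - [[0, -0.09, 0], [0, 0, 0]]
    - [[0, -0.13, 0], [0, 0, 0]]
    - [[0, -0.17, -0.02], [0, 0, 0]]

```text
clock: 34.95
position: [0.4862, -0.2906, 0.192]
ee_rot: [-0.154, 2.145, -2.148]
force: [0.9, -1.0, 0.3]
width: 0.45
```

```bash
python3 bowl.py b3.png
```

```text
yellow [  260    80   147   148 15425] [333. 153.]
rim fit [ 0.5201 -0.3058] resid mm [-1.6 -1.3 -1.7 -1.3 -1.3 -1.1 -1.2 -1.6 -1.5 -1.6 -1.5 -1.7 -1.8 -1.5
 -1.5 -1.7 -1.7 -1.6 -1.6 -1.6 -1.6 -1.6 -1.6 -1.5 -1.7 -1.7 -1.8 -1.3
 -1.2 -1.4 -1.3 -1.3 -1.6 -1.5 -1.4 -1.3 -1.3 -1.5 -1.3 -1.3 -1.5 -1.3
 -1.3 -1.4 -1.4 -1.1 -1.1 -1.3 -1.5 -1.1 -1.5 -1.3]
t35.0 pos [ 0.4895 -0.2863  0.1988] zyaw -81.5 ydir [ 0.008 -0.003 -1.   ] q [ 0.62  0.37 -0.25  1.74  0.1   1.04 -1.09] F [1.6 2.8 3.5] w 0.447
shift mm [-26.4 129.1  23.4]
```

View pics/b3.png

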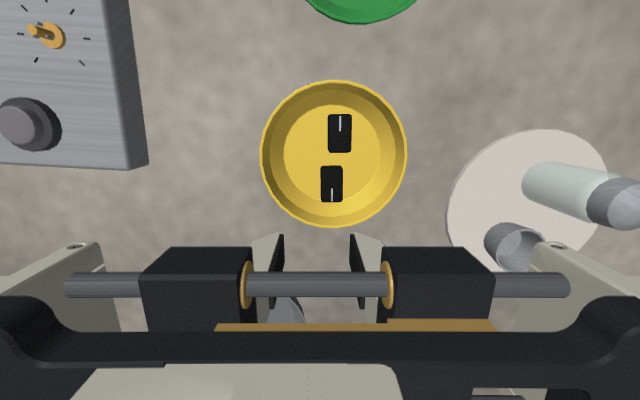

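Emit:
arm_command:
  plan:
    - [[-0.016, 0, -0.042], [0, -8.5, 0]]
    - [[-0.032, 0, -0.084], [0, -17, 0]]
    - [[-0.048, 0, -0.126], [0, -25.5, 0]]
    - [[-0.064, 0, -0.168], [0, -34, 0]]
    - [[-0.08, 0, -0.21], [0, -42.5, 0]]

```text
clock: 35.5
position: [0.535, -0.067, 0.1905]
ee_rot: [-0.809, 1.686, -1.687]
force: [0.9, -0.5, -1.0]
width: 0.45
```

```bash
python3 -c "
from h import *
go(.5855,.152,.16,61)
"
```

```text
t35.5 pos [ 0.535  -0.067   0.1905] zyaw -38.7 ydir [ 0.001 -0.    -1.   ] q [ 0.39  0.37 -0.48  1.79  0.2   1.02 -0.84] F [ 0.9 -0.5 -1. ] w 0.450
shift mm [-202.5   30.5  -97.6] rotvec deg [-0.  80.3 -0. ] (alt turn +180)
```

Emit:
arm_command:
  plan:
    - [[-0.035, 0, -0.017], [0, -8.5, 0]]
    - [[-0.07, 0, -0.034], [0, -17, 0]]
    - [[-0.11, 0, -0.051], [0, -25.5, 0]]
    - [[-0.15, 0, -0.068], [0, -34, 0]]
    - [[-0.19, 0, -0.085], [0, -42.5, 0]]

```text
clock: 36.0
position: [0.5889, 0.1339, 0.1904]
ee_rot: [-1.239, 1.16, -1.161]
force: [1.4, -0.2, -1.5]
width: 0.448
```

```bash
python3 -c "
from h import *
go(.5855,.152,.16,61)
"
```

```text
t36.0 pos [0.5889 0.1339 0.1904] zyaw 3.8 ydir [ 0.001 -0.    -1.   ] q [ 0.14  0.51 -0.66  1.62  0.34  1.12 -0.55] F [ 1.4 -0.2 -1.5] w 0.448
shift mm [-18.3  30.4  -2.3] rotvec deg [ -0.  -57.2   0. ] (alt turn -180)
```

Emit:
arm_command:
  plan:
    - [[-0.005, 0.006, 0], [0, -8.5, 0]]
    - [[-0.01, 0.012, 0], [0, -17, 0]]
    - [[-0.018, 0.018, -0.002], [0, -25.5, 0]]
    - [[-0.018, 0.024, -0.002], [0, -34, 0]]
    - [[-0.018, 0.03, -0.002], [0, -42.5, 0]]

```text
clock: 36.5
position: [0.5854, 0.1506, 0.16]
ee_rot: [-1.487, 0.596, -0.596]
force: [0.3, -1.0, 0.2]
width: 0.448
```

Emit:
arm_command:
  plan:
    - [[0, 0, 0], [0, -8, 0]]
    - [[0, 0, 0], [0, -14.5, 0]]
    - [[0, 0, 0], [0, -14.5, 0]]
    - [[0, 0, 0], [0, -14.5, 0]]

```text
clock: 36.9
position: [0.5856, 0.1501, 0.1601]
ee_rot: [-1.532, 0.407, -0.407]
force: [-0.3, -0.5, 0.7]
width: 0.448
```

```bash
python3 -c "
from h import *
go(.5855,.152,.11,61)
" ; python3 kn.py
```

```text
t36.9 pos [0.5856 0.1501 0.1601] zyaw 60.2 ydir [-0.  0. -1.] q [ 0.24  0.62 -0.89  1.65  0.52  1.13  0.26] F [-0.3 -0.5  0.7] w 0.448
shift mm [-1.  50.1  1.6] rotvec deg [-0.  -0.8 -0. ] (alt turn -180)
t37.0 pos [0.5856 0.1503 0.1603] zyaw 60.3 ydir [ 0. -0. -1.] q [ 0.24  0.62 -0.89  1.65  0.52  1.13  0.26] F [0.6 0.6 0. ] w 0.450
shift mm [  95.3   60.4 -138.2]
blob [ 563   10   53   81 1094] [586.4  53. ] [0.5805 0.3949 0.0815]
blob [ 379  126   38   52 1623] [398.6 150.5] [0.5765 0.2365 0.0815]
blob [ 305  181   29   44 1157] [318.7 202.3] [0.5832 0.1528 0.0815]
1 [178.2 300.9]
2 [245.2 256.9]
3 [319.6 208. ]
  line [0.5935 0.1467] n 25 yaw 149.9 len 0.0142
4 [403.2 153.2]
  line [0.5873 0.2325] n 28 yaw 159.5 len 0.0195
```

View pics/k1.png

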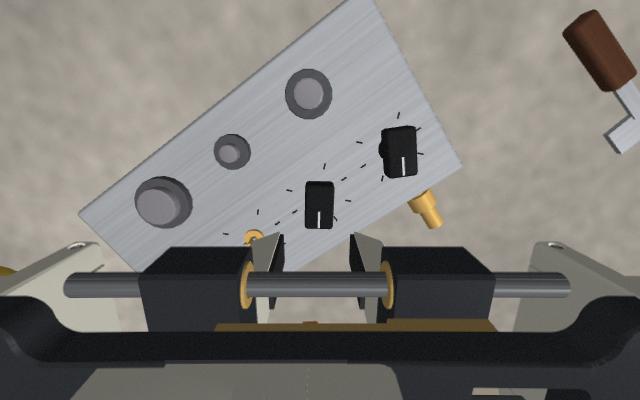

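Emit:
arm_command:
  plan:
    - [[-0.001, 0.03, 0.001], [0, 0, 0]]
    - [[-0.001, 0.055, 0.001], [0, 0, 0]]
    - [[-0.001, 0.075, 0.001], [0, 0, 0]]
    - [[-0.001, 0.09, 0.001], [0, 0, 0]]
    - [[-0.001, 0.0975, 0.001], [0, 0, 0]]

```text
clock: 37.55
position: [0.5847, 0.1514, 0.0615]
ee_rot: [-1.534, 0.406, -0.404]
force: [-0.7, 0.6, 0.0]
width: 0.448
```

Emit:
arm_command:
  plan:
    - [[0, 0, 0], [0, 0, 0]]
    - [[0, 0, 0], [0, 0, 0]]
    - [[0, 0, 0], [0, 0, 0]]

```text
clock: 37.85
position: [0.5858, 0.1519, 0.0638]
ee_rot: [-1.532, 0.403, -0.405]
force: [-0.6, 0.2, 0.1]
width: 0.447
```

Emit:
arm_command:
  plan:
    - [[0, 0, 0], [0, 0, 0]]
    - [[0, 0, 0], [0, 0, 0]]
    - [[0, 0, 0], [0, 0, 0]]
    - [[0, 0, 0], [0, 0, 0]]
  fingers: 1

```text
clock: 38.25
position: [0.5858, 0.1523, 0.0633]
ee_rot: [-1.531, 0.403, -0.405]
force: [1.0, 1.7, 1.9]
width: 0.277
```

```bash
python3 -c "
from h import *
go(.5855,.152,.063,60)
w=get_image('wrist');save(w,'w25.png')
"
```

```text
t38.2 pos [0.5858 0.1523 0.0633] zyaw 60.5 ydir [ 0.001  0.001 -1.   ] q [ 0.19  0.72 -0.82  1.74  0.62  0.96  0.18] F [1.  1.7 1.9] w 0.277
shift mm [-0.1  0.3 -0.4] rotvec deg [-0.1  0.5  0. ] (alt turn +180)
```

View pics/w25.png

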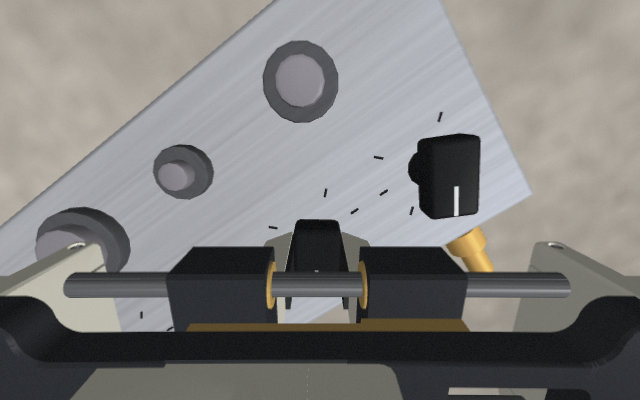

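Gripped. Now I'll twist it up.

Emit:
arm_command:
  plan:
    - [[0, -0.001, 0], [0, 8.5, 0]]
    - [[0, -0.0013, 0], [0, 17, 0]]
    - [[0, -0.0016, 0], [0, 25.5, 0]]
    - [[0, -0.0019, 0], [0, 34, 0]]
    - [[0, -0.0022, 0], [0, 42.5, 0]]

```text
clock: 38.8
position: [0.5855, 0.1522, 0.065]
ee_rot: [-1.338, 0.979, -0.979]
force: [3.2, 4.0, -1.9]
width: 0.282
```

Emit:
arm_command:
  plan:
    - [[0, -0.0004, 0], [0, -8.5, 0]]
    - [[0, -0.0008, 0], [0, -17, 0]]
    - [[0, -0.0012, 0], [0, -25.5, 0]]
    - [[0, -0.0015, 0], [0, -34, 0]]
    - [[0, -0.0018, 0], [0, -42.5, 0]]

```text
clock: 39.3
position: [0.586, 0.1522, 0.067]
ee_rot: [-1.532, 0.399, -0.4]
force: [5.5, 3.6, -1.1]
width: 0.279
```

Emit:
arm_command:
  plan:
    - [[0, -0.0004, 0], [0, 8.5, 0]]
    - [[0, -0.0008, 0], [0, 17, 0]]
    - [[0, -0.0012, 0], [0, 25.5, 0]]
    - [[0, -0.0015, 0], [0, 34, 0]]
    - [[0, -0.0018, 0], [0, 42.5, 0]]

```text
clock: 39.8
position: [0.5857, 0.1521, 0.0685]
ee_rot: [-1.338, 0.979, -0.979]
force: [1.3, 1.8, 1.4]
width: 0.28
```

Emit:
arm_command:
  plan:
    - [[0, -0.0005, 0], [0, -8.5, 0]]
    - [[0, -0.001, 0], [0, -17, 0]]
    - [[0, -0.0014, 0], [0, -25.5, 0]]
    - [[0, -0.0018, 0], [0, -34, 0]]
    - [[0, -0.0021, 0], [0, -42.5, 0]]

```text
clock: 40.3
position: [0.5856, 0.1521, 0.0706]
ee_rot: [-1.532, 0.399, -0.4]
force: [3.3, 3.4, -2.1]
width: 0.283
```

```bash
python3 -c "
from h import *
go(.5855,.152,.063,60)
w=get_image('wrist');save(w,'w26.png')
"
```

```text
t40.3 pos [0.5856 0.1521 0.0706] zyaw 60.8 ydir [ 0.001  0.001 -1.   ] q [ 0.2   0.71 -0.83  1.73  0.62  0.98  0.19] F [ 3.3  3.4 -2.1] w 0.283
shift mm [ 0.   7.6 -0.1] rotvec deg [-0.1  0.8  0. ] (alt turn +180)
```

View pics/w26.png

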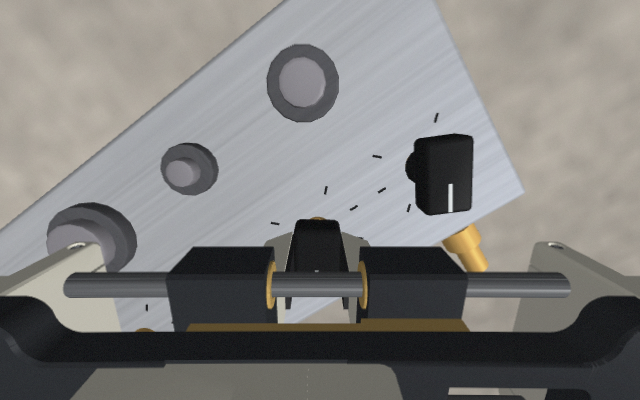

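Emit:
arm_command:
  plan:
    - [[0, -0.0005, 0], [0, 8.5, 0]]
    - [[0, -0.001, 0], [0, 17, 0]]
    - [[0, -0.0014, 0], [0, 25.5, 0]]
    - [[0, -0.0018, 0], [0, 34, 0]]
    - [[0, -0.0021, 0], [0, 42.5, 0]]

```text
clock: 40.85
position: [0.5856, 0.1522, 0.0728]
ee_rot: [-1.338, 0.98, -0.98]
force: [2.0, 2.7, -2.4]
width: 0.276
```

Emit:
arm_command:
  plan:
    - [[0, -0.0005, 0], [0, -8.5, 0]]
    - [[0, -0.001, 0], [0, -17, 0]]
    - [[0, -0.0014, 0], [0, -25.5, 0]]
    - [[0, -0.0018, 0], [0, -34, 0]]
    - [[0, -0.0021, 0], [0, -42.5, 0]]

```text
clock: 41.35
position: [0.5854, 0.151, 0.0749]
ee_rot: [-1.534, 0.4, -0.401]
force: [0.8, -0.6, 0.9]
width: 0.279
```

Emit:
arm_command:
  plan:
    - [[0, -0.0005, 0], [0, 8.5, 0]]
    - [[0, -0.001, 0], [0, 17, 0]]
    - [[0, -0.0014, 0], [0, 25.5, 0]]
    - [[0, -0.0018, 0], [0, 34, 0]]
    - [[0, -0.0021, 0], [0, 42.5, 0]]

```text
clock: 41.85
position: [0.5846, 0.1509, 0.0765]
ee_rot: [-1.34, 0.981, -0.981]
force: [-0.2, 1.0, -0.3]
width: 0.281
```

Emit:
arm_command:
  plan:
    - [[0, -0.0005, 0], [0, 8.5, 0]]
    - [[0, -0.001, 0], [0, 17, 0]]
    - [[0, -0.0015, 0], [0, 25.5, 0]]
    - [[0, -0.002, 0], [0, 34, 0]]
    - [[0, -0.0025, 0], [0, 42.5, 0]]

```text
clock: 42.35
position: [0.5846, 0.151, 0.0791]
ee_rot: [-0.972, 1.523, -1.523]
force: [-0.4, 1.0, -1.6]
width: 0.281
```

```bash
python3 -c "
from h import *
go(.5855,.152,.063,60)
w=get_image('wrist');save(w,'w27.png')
"
```

```text
t42.4 pos [0.5846 0.151  0.0791] zyaw -24.9 ydir [-0.001 -0.001 -1.   ] q [-0.02  0.6  -0.46  1.75  0.33  0.88 -1.07] F [-0.4  1.  -1.6] w 0.281
shift mm [-1.4 16.1  0.4] rotvec deg [  0.1 -84.9   0. ] (alt turn -180)
```

View pics/w27.png

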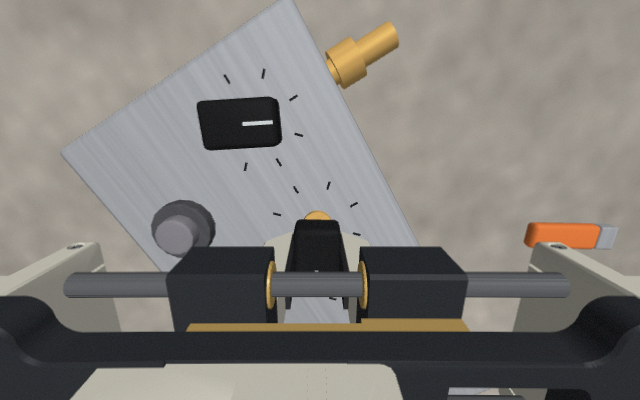

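Knob 3 is free of the leaves: it has risen 16 mm and shows no force. I'll lift it off and carry it over.

Emit:
arm_command:
  plan:
    - [[0, -0.0015, 0], [0, 0, 0]]
    - [[0, -0.003, 0], [0, 0, 0]]
    - [[0, -0.005, 0], [0, 0, 0]]
    - [[0, -0.008, 0], [0, 0, 0]]
    - [[0, -0.012, 0], [0, 0, 0]]

```text
clock: 42.9
position: [0.5851, 0.1514, 0.0916]
ee_rot: [-0.976, 1.517, -1.517]
force: [0.6, -0.4, -0.2]
width: 0.279
```

Emit:
arm_command:
  plan:
    - [[0, -0.015, 0], [0, 8, 0]]
    - [[0, -0.04, 0], [0, 16, 0]]
    - [[0, -0.07, 0], [0, 24, 0]]
    - [[0, -0.09, 0], [0, 32, 0]]
    - [[0, -0.1, 0], [0, 40, 0]]

```text
clock: 43.4
position: [0.586, 0.1521, 0.1941]
ee_rot: [-0.438, 1.978, -1.976]
force: [0.2, 0.7, -0.7]
width: 0.279
```

```bash
python3 -c "
from h import *
go(.45,-.303,.187,98.5)
w=get_image('wrist');save(w,'w28.png')
"
```

```text
t43.4 pos [0.586  0.1521 0.1941] zyaw -64.8 ydir [ 0.003  0.001 -1.   ] q [-0.11  0.45 -0.33  1.64  0.16  1.08 -1.62] F [ 0.2  0.7 -0.7] w 0.279
shift mm [316.7   6.1 354.1] rotvec deg [ 0.  16.7 -0.2] (alt turn +180)
```

View pics/w28.png

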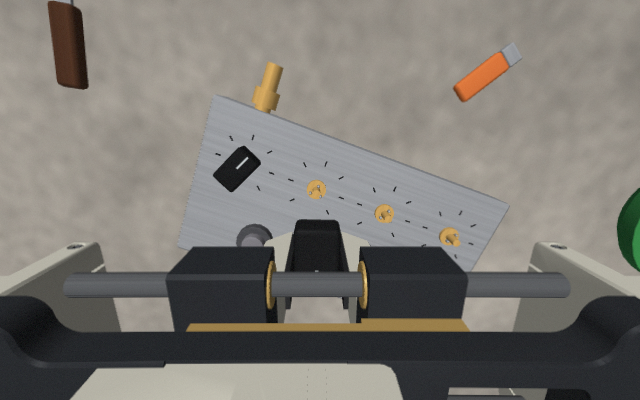

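Emit:
arm_command:
  plan:
    - [[0.031, 0, 0.035], [0, 4, 0]]
    - [[0.062, 0, 0.07], [0, 8, 0]]
    - [[0.094, 0, 0.105], [0, 12, 0]]
    - [[0.126, 0, 0.14], [0, 16.5, 0]]
    - [[0.158, 0, 0.176], [0, 16.5, 0]]

```text
clock: 43.95
position: [0.5171, -0.0767, 0.1913]
ee_rot: [-0.169, 2.139, -2.14]
force: [0.9, 0.1, -0.7]
width: 0.281
```

```bash
python3 -c "
from h import *
go(.45,-.303,.187,98.5)
"
```

```text
t44.0 pos [ 0.5171 -0.0767  0.1913] zyaw -81.0 ydir [-0. -0. -1.] q [ 0.22  0.31 -0.22  1.84  0.08  0.99 -1.45] F [ 0.9  0.1 -0.7] w 0.281
shift mm [101.7   4.3 212.9] rotvec deg [-0.   0.5  0. ] (alt turn +180)
```

Emit:
arm_command:
  plan:
    - [[0.022, 0, 0.045], [0, 0, 0]]
    - [[0.043, 0, 0.09], [0, 0, 0]]
    - [[0.065, 0, 0.135], [0, 0, 0]]
    - [[0.086, 0, 0.18], [0, 0, 0]]
    - [[0.1, 0, 0.21], [0, 0, 0]]

```text
clock: 44.45
position: [0.4499, -0.302, 0.1912]
ee_rot: [-0.169, 2.139, -2.142]
force: [0.1, -0.1, -0.4]
width: 0.276
```

Emit:
arm_command:
  plan:
    - [[0, 0, 0], [0, 0, 0]]
    - [[0, 0, 0], [0, 0, 0]]
    - [[0, 0, 0], [0, 0, 0]]

```text
clock: 44.75
position: [0.4525, -0.2968, 0.1913]
ee_rot: [-0.171, 2.139, -2.137]
force: [-0.9, 0.2, -1.4]
width: 0.281
```

```bash
python3 bowl.py b4.png
```

```text
yellow [  258    43   153   159 17140] [333. 122.]
rim fit [ 0.52   -0.3059] resid mm [-1.3 -1.3 -1.4 -1.2 -1.2 -1.4 -1.6 -1.4 -1.8 -1.4 -1.7 -1.5 -1.7 -1.5
 -1.9 -1.6 -1.8 -1.8 -1.8 -1.6 -1.7 -1.4 -1.4 -1.7 -1.6 -1.9 -1.8 -1.8
 -1.7 -1.9 -1.7 -1.6 -1.8 -1.4 -1.7 -1.5 -1.3 -1.2 -1.3 -1.2 -1.2 -1.4
 -1.2 -1.1 -1.4 -1.  -1.3 -1.3 -1.5 -1.2 -1.2 -1.6 -1.2 -1.4 -1.7 -1.5
 -1.5 -1.6 -1.3]
t44.8 pos [ 0.4526 -0.2966  0.1913] zyaw -80.8 ydir [ 0.     0.001 -1.   ] q [ 0.58  0.33 -0.13  1.81  0.05  1.   -0.98] F [-0.3 -0.6 -1.6] w 0.282
shift mm [-65.  121.3  20. ]
```

View pics/b4.png

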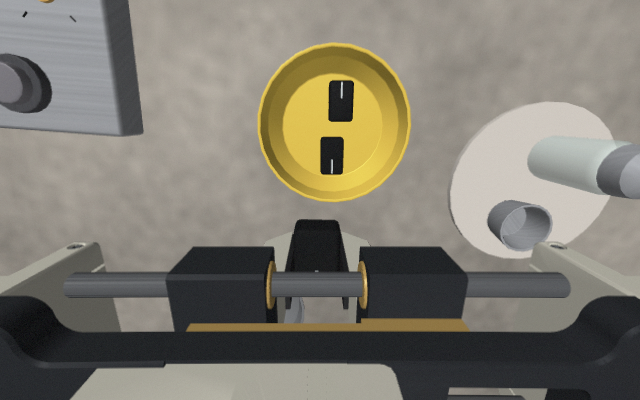

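Emit:
arm_command:
  plan:
    - [[-0.022, 0.03, -0.007], [0, 0, 0]]
    - [[-0.045, 0.065, -0.014], [0, 0, 0]]
    - [[-0.065, 0.1, -0.02], [0, 0, 0]]
    - [[-0.065, 0.135, -0.02], [0, 0, 0]]
    - [[-0.065, 0.145, -0.02], [0, 0, 0]]

```text
clock: 45.3
position: [0.5119, -0.2653, 0.043]
ee_rot: [-0.177, 2.143, -2.136]
force: [-0.6, 0.5, -0.5]
width: 0.279
```

Emit:
arm_command:
  plan:
    - [[0, 0.006, 0], [0, 0, 0]]
    - [[0, 0.008, 0], [0, 0, 0]]
    - [[0, 0.008, 0], [0, 0, 0]]

```text
clock: 45.6
position: [0.5137, -0.2689, 0.0398]
ee_rot: [-0.165, 2.138, -2.141]
force: [-0.7, 0.3, -1.0]
width: 0.279
```

```bash
python3 -c "
from h import *
go(.5265,-.2664,.037,98.5)
w=get_image('wrist');save(w,'w29.png')
"
```

```text
t45.6 pos [ 0.5137 -0.2689  0.0398] zyaw -81.1 ydir [ 0.002 -0.001 -1.   ] q [ 0.48  0.57 -0.12  1.86  0.1   0.71 -1.12] F [-0.7  0.3 -1. ] w 0.279
shift mm [-13.    2.8  -0.5] rotvec deg [-0.1  0.4 -0.1] (alt turn +180)
```

View pics/w29.png

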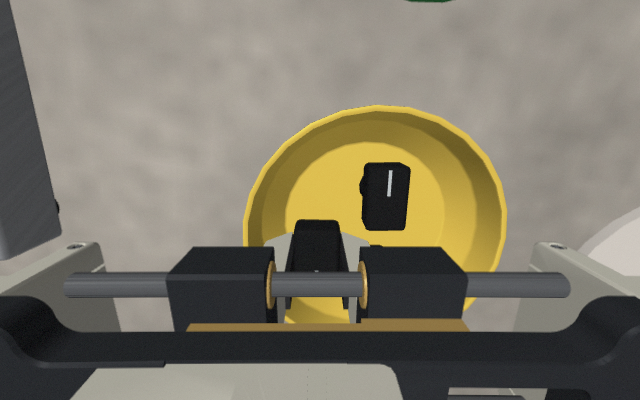

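Emit:
arm_command:
  plan:
    - [[0, 0, 0], [0, 0, 0]]
    - [[0, 0, 0], [0, 0, 0]]
    - [[0, 0, 0], [0, 0, 0]]
    - [[0, 0, 0], [0, 0, 0]]
  fingers: 0.2

```text
clock: 46.05
position: [0.5133, -0.2685, 0.0387]
ee_rot: [-0.167, 2.14, -2.14]
force: [0.8, -0.1, 0.2]
width: 0.399
```

Emit:
arm_command:
  plan:
    - [[0, -0.02, 0], [0, 0, 0]]
    - [[0, -0.05, 0], [0, 0, 0]]
    - [[0, -0.09, 0], [0, 0, 0]]
    - [[0.01, -0.13, 0], [0, 0, 0]]
    - [[0.03, -0.15, 0], [0, 0, 0]]
  fingers: 0.1

```text
clock: 46.55
position: [0.4858, -0.273, 0.192]
ee_rot: [-0.164, 2.135, -2.139]
force: [0.3, 0.1, -0.4]
width: 0.448
```

```bash
python3 bowl.py b5.png
```

```text
yellow [  275    84   148   147 14392] [350. 156.]
rim fit [ 0.52   -0.3055] resid mm [-1.5 -1.4 -1.2 -1.1 -1.3 -1.3 -1.  -1.4 -1.2 -1.  -1.4 -1.3 -1.1 -1.5
 -1.3 -1.1 -1.4 -1.3 -1.6 -1.5 -1.6 -1.3 -1.3 -1.5 -1.3 -1.5 -1.6 -1.7
 -1.9 -1.4 -1.7 -1.5 -1.3 -1.4 -1.5 -1.7 -1.7 -1.2 -1.6 -1.3 -1.4 -1.4
 -1.6 -1.4 -1.3 -1.5 -1.4 -1.5 -1.5 -1.1 -1.6]
t46.6 pos [ 0.4824 -0.2749  0.1938] zyaw -81.1 ydir [ 0.004 -0.003 -1.   ] q [ 0.52  0.35 -0.13  1.78  0.06  1.01 -1.05] F [-2.2 -0.2  2. ] w 0.450
shift mm [-32.1 124.1  35.5]
```

View pics/b5.png

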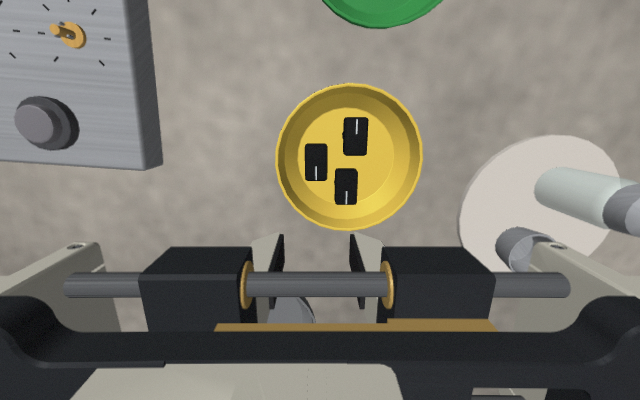

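Emit:
arm_command:
  plan:
    - [[-0.015, 0, -0.042], [0, -8.5, 0]]
    - [[-0.03, 0, -0.084], [0, -17, 0]]
    - [[-0.045, 0, -0.126], [0, -25.5, 0]]
    - [[-0.06, 0, -0.168], [0, -34, 0]]
    - [[-0.075, 0, -0.21], [0, -42.5, 0]]

```text
clock: 47.1
position: [0.5249, -0.0523, 0.1884]
ee_rot: [-0.816, 1.681, -1.682]
force: [0.9, -0.1, 0.9]
width: 0.45
```

```bash
python3 -c "
from h import *
go(.578,.2365,.16,67)
"
```

```text
t47.1 pos [ 0.5249 -0.0523  0.1884] zyaw -38.2 ydir [ 0. -0. -1.] q [ 0.29  0.34 -0.38  1.83  0.15  1.   -0.81] F [ 0.9 -0.1  0.9] w 0.450
shift mm [-259.8   28.4 -136.9] rotvec deg [-0.  74.8 -0. ] (alt turn +180)
```

Emit:
arm_command:
  plan:
    - [[-0.04, 0, -0.021], [0, -8.5, 0]]
    - [[-0.08, 0, -0.042], [0, -17, 0]]
    - [[-0.12, 0, -0.063], [0, -25.5, 0]]
    - [[-0.16, 0, -0.084], [0, -34, 0]]
    - [[-0.2, 0, -0.105], [0, -42.5, 0]]

```text
clock: 47.6
position: [0.5675, 0.1695, 0.1883]
ee_rot: [-1.244, 1.154, -1.154]
force: [0.3, -0.3, 0.3]
width: 0.449
```

```bash
python3 -c "
from h import *
go(.578,.2365,.16,67)
"
```

```text
t47.6 pos [0.5675 0.1695 0.1883] zyaw 4.3 ydir [ 0. -0. -1.] q [ 0.02  0.48 -0.57  1.66  0.28  1.09 -0.56] F [ 0.3 -0.3  0.3] w 0.449
shift mm [-66.   28.3  15.5] rotvec deg [  0.  -62.7   0. ] (alt turn -180)
```

Emit:
arm_command:
  plan:
    - [[-0.02, 0.005, 0.004], [0, -8.5, 0]]
    - [[-0.04, 0.01, 0.008], [0, -17, 0]]
    - [[-0.06, 0.015, 0.012], [0, -25.5, 0]]
    - [[-0.066, 0.02, 0.0155], [0, -34, 0]]
    - [[-0.066, 0.028, 0.0155], [0, -42.5, 0]]

```text
clock: 48.1
position: [0.5783, 0.2367, 0.1602]
ee_rot: [-1.488, 0.588, -0.588]
force: [0.6, 0.3, -0.5]
width: 0.449
```

Emit:
arm_command:
  plan:
    - [[0, 0, 0], [0, -8, 0]]
    - [[0, 0, 0], [0, -16, 0]]
    - [[0, 0, 0], [0, -20, 0]]
    - [[0, 0, 0], [0, -20, 0]]
    - [[0, 0, 0], [0, -20, 0]]

```text
clock: 48.6
position: [0.5783, 0.2347, 0.1601]
ee_rot: [-1.547, 0.325, -0.324]
force: [0.7, 0.2, -0.6]
width: 0.451
```

```bash
python3 -c "
from h import *
go(.578,.2365,.063,67)
" ; python3 kn.py
```

```text
t48.6 pos [0.5783 0.2347 0.1601] zyaw 66.3 ydir [-0. -0. -1.] q [ 0.05  0.62 -0.81  1.6   0.49  1.13  0.28] F [ 0.7  0.2 -0.6] w 0.451
shift mm [-1.  97.1  1.6] rotvec deg [ 0.  -0.7 -0. ] (alt turn -180)
t48.8 pos [0.5783 0.2348 0.1604] zyaw 66.4 ydir [ 0. -0. -1.] q [ 0.05  0.62 -0.81  1.6   0.49  1.13  0.28] F [-0.  -0.  -0.6] w 0.449
shift mm [ 120.8   60.5 -222. ]
blob [ 304  181   30   44 1162] [318.7 202.2] [0.5755 0.2371 0.0815]
1 [ 98.4 322.9]
2 [166.3 287.7]
3 [239.7 249.6]
4 [319.8 208.1]
  line [0.5874 0.2325] n 21 yaw 159.2 len 0.0137
```

View pics/k1.png

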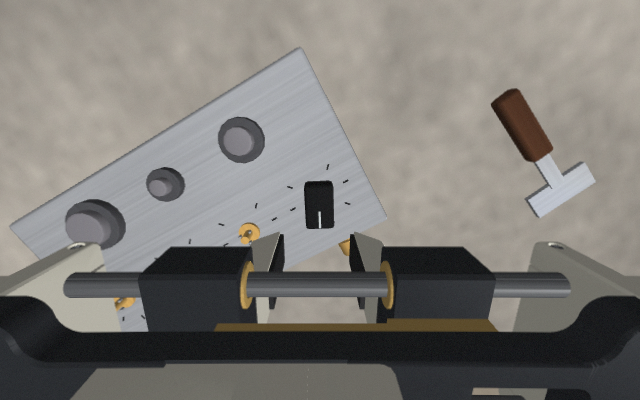

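Emit:
arm_command:
  plan:
    - [[-0.001, 0.03, 0.0015], [0, -1, 0]]
    - [[-0.001, 0.055, 0.0015], [0, -1, 0]]
    - [[-0.001, 0.075, 0.0015], [0, -1, 0]]
    - [[-0.001, 0.09, 0.0015], [0, -1, 0]]
    - [[-0.001, 0.0975, 0.0015], [0, -1, 0]]

```text
clock: 49.25
position: [0.5776, 0.2363, 0.0617]
ee_rot: [-1.55, 0.31, -0.308]
force: [-0.0, 1.2, 0.9]
width: 0.45
```

Emit:
arm_command:
  plan:
    - [[0, 0, 0], [0, 0, 0]]
    - [[0, 0, 0], [0, 0, 0]]
    - [[0, 0, 0], [0, 0, 0]]

```text
clock: 49.55
position: [0.5786, 0.2371, 0.064]
ee_rot: [-1.548, 0.308, -0.31]
force: [0.4, 0.2, 0.6]
width: 0.453
```

Emit:
arm_command:
  plan:
    - [[0, 0, 0], [0, 0, 0]]
    - [[0, 0, 0], [0, 0, 0]]
    - [[0, 0, 0], [0, 0, 0]]
    - [[0, 0, 0], [0, 0, 0]]
  fingers: 1

```text
clock: 49.95
position: [0.5785, 0.237, 0.0634]
ee_rot: [-1.548, 0.308, -0.309]
force: [1.3, 1.3, 2.5]
width: 0.278
```

```bash
python3 -c "
from h import *
go(.578,.2365,.063,67)
w=get_image('wrist');save(w,'w30.png')
"
```

```text
t50.0 pos [0.5785 0.237  0.0634] zyaw 67.4 ydir [ 0.001  0.001 -1.   ] q [ 0.01  0.72 -0.75  1.69  0.58  0.97  0.21] F [1.3 1.3 2.5] w 0.278
shift mm [-0.2  0.4 -0.7] rotvec deg [-0.1  0.4  0. ] (alt turn +180)
```

View pics/w30.png

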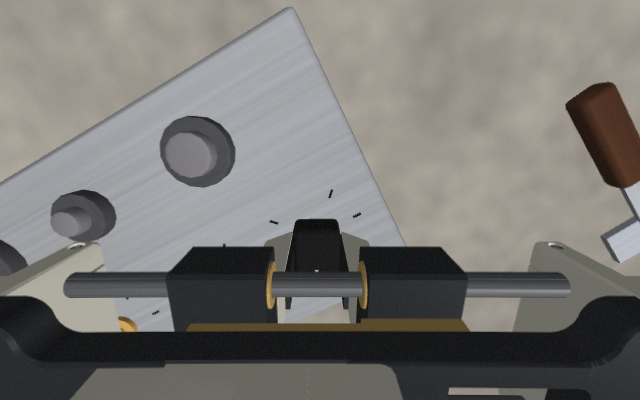

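Emit:
arm_command:
  plan:
    - [[0, -0.001, 0], [0, 8.5, 0]]
    - [[0, -0.0013, 0], [0, 17, 0]]
    - [[0, -0.0016, 0], [0, 25.5, 0]]
    - [[0, -0.0019, 0], [0, 34, 0]]
    - [[0, -0.0022, 0], [0, 42.5, 0]]

```text
clock: 50.5
position: [0.578, 0.2371, 0.0651]
ee_rot: [-1.382, 0.887, -0.887]
force: [1.5, 1.7, -1.7]
width: 0.282
```

Emit:
arm_command:
  plan:
    - [[0, -0.0004, 0], [0, -8.5, 0]]
    - [[0, -0.0008, 0], [0, -17, 0]]
    - [[0, -0.0012, 0], [0, -25.5, 0]]
    - [[0, -0.0015, 0], [0, -34, 0]]
    - [[0, -0.0018, 0], [0, -42.5, 0]]

```text
clock: 51.0
position: [0.5782, 0.2368, 0.0667]
ee_rot: [-1.549, 0.304, -0.304]
force: [-0.4, 0.9, 4.0]
width: 0.28
```

Emit:
arm_command:
  plan:
    - [[0, -0.0004, 0], [0, 8.5, 0]]
    - [[0, -0.0008, 0], [0, 17, 0]]
    - [[0, -0.0012, 0], [0, 25.5, 0]]
    - [[0, -0.0015, 0], [0, 34, 0]]
    - [[0, -0.0018, 0], [0, 42.5, 0]]

```text
clock: 51.5
position: [0.5781, 0.2365, 0.0685]
ee_rot: [-1.383, 0.887, -0.887]
force: [1.7, 0.6, -2.5]
width: 0.278
```

Emit:
arm_command:
  plan:
    - [[0, -0.0005, 0], [0, -8.5, 0]]
    - [[0, -0.001, 0], [0, -17, 0]]
    - [[0, -0.0014, 0], [0, -25.5, 0]]
    - [[0, -0.0018, 0], [0, -34, 0]]
    - [[0, -0.0021, 0], [0, -42.5, 0]]

```text
clock: 52.0
position: [0.5787, 0.2366, 0.0709]
ee_rot: [-1.549, 0.304, -0.305]
force: [1.4, 2.6, -1.6]
width: 0.281
```

```bash
python3 -c "
from h import *
go(.578,.2365,.063,67)
w=get_image('wrist');save(w,'w31.png')
"
```

```text
t52.0 pos [0.5787 0.2366 0.0709] zyaw 67.8 ydir [ 0.001  0.    -1.   ] q [ 0.02  0.72 -0.76  1.68  0.58  0.98  0.22] F [ 1.4  2.6 -1.6] w 0.281
shift mm [-0.6  7.9 -0.4] rotvec deg [-0.   0.8  0. ] (alt turn +180)
```

View pics/w31.png

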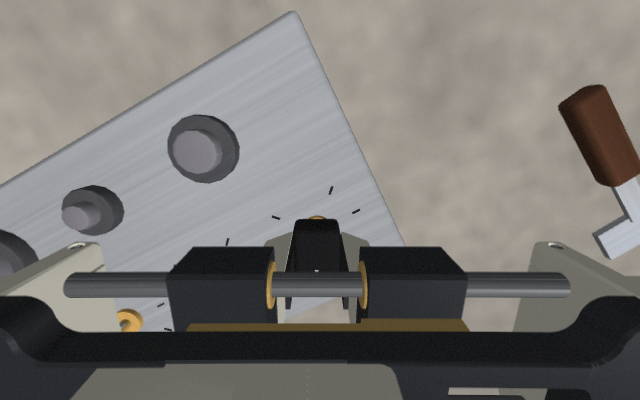

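Emit:
arm_command:
  plan:
    - [[0, -0.0005, 0], [0, 8.5, 0]]
    - [[0, -0.001, 0], [0, 17, 0]]
    - [[0, -0.0014, 0], [0, 25.5, 0]]
    - [[0, -0.0018, 0], [0, 34, 0]]
    - [[0, -0.0021, 0], [0, 42.5, 0]]

```text
clock: 52.55
position: [0.5778, 0.2371, 0.0727]
ee_rot: [-1.381, 0.89, -0.889]
force: [-0.3, 1.9, -1.9]
width: 0.279
```

Emit:
arm_command:
  plan:
    - [[0, -0.0005, 0], [0, -8.5, 0]]
    - [[0, -0.001, 0], [0, -17, 0]]
    - [[0, -0.0014, 0], [0, -25.5, 0]]
    - [[0, -0.0018, 0], [0, -34, 0]]
    - [[0, -0.0021, 0], [0, -42.5, 0]]

```text
clock: 53.05
position: [0.5781, 0.2362, 0.0751]
ee_rot: [-1.55, 0.306, -0.307]
force: [0.6, 0.7, 0.8]
width: 0.281
```

Emit:
arm_command:
  plan:
    - [[0, -0.0005, 0], [0, 8.5, 0]]
    - [[0, -0.001, 0], [0, 17, 0]]
    - [[0, -0.0014, 0], [0, 25.5, 0]]
    - [[0, -0.0018, 0], [0, 34, 0]]
    - [[0, -0.0021, 0], [0, 42.5, 0]]

```text
clock: 53.55
position: [0.5775, 0.2362, 0.0768]
ee_rot: [-1.382, 0.89, -0.89]
force: [0.1, -0.2, 0.1]
width: 0.28
```

Emit:
arm_command:
  plan:
    - [[0, -0.0005, 0], [0, 8.5, 0]]
    - [[0, -0.001, 0], [0, 17, 0]]
    - [[0, -0.0015, 0], [0, 25.5, 0]]
    - [[0, -0.002, 0], [0, 34, 0]]
    - [[0, -0.0025, 0], [0, 42.5, 0]]

```text
clock: 54.05
position: [0.5775, 0.2363, 0.0793]
ee_rot: [-1.044, 1.438, -1.438]
force: [-0.3, 0.1, -0.5]
width: 0.28
```

```bash
python3 -c "
from h import *
go(.578,.2365,.063,67)
w=get_image('wrist');save(w,'w32.png')
"
```

```text
t54.0 pos [0.5775 0.2363 0.0793] zyaw -18.1 ydir [-0.001 -0.001 -1.   ] q [-0.21  0.61 -0.4   1.7   0.29  0.89 -1.04] F [-0.3  0.1 -0.5] w 0.280
shift mm [-0.4 16.3  0.4] rotvec deg [  0.1 -85.1   0. ] (alt turn -180)
```

View pics/w32.png

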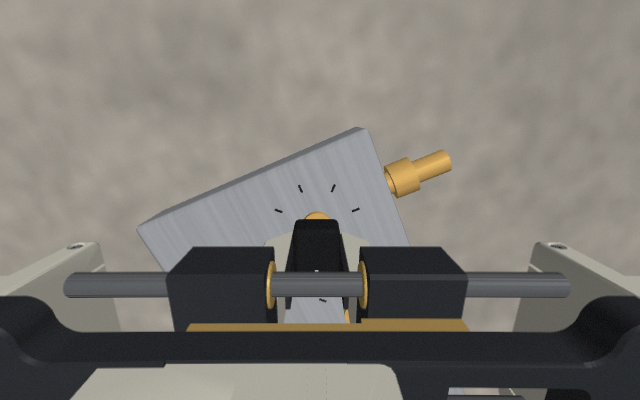

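Emit:
arm_command:
  plan:
    - [[0, -0.0015, 0], [0, 0, 0]]
    - [[0, -0.003, 0], [0, 0, 0]]
    - [[0, -0.005, 0], [0, 0, 0]]
    - [[0, -0.008, 0], [0, 0, 0]]
    - [[0, -0.012, 0], [0, 0, 0]]

```text
clock: 54.6
position: [0.578, 0.2365, 0.0917]
ee_rot: [-1.049, 1.431, -1.431]
force: [-0.1, -0.4, -0.6]
width: 0.277
```

Emit:
arm_command:
  plan:
    - [[0, -0.015, 0], [0, 8, 0]]
    - [[0, -0.04, 0], [0, 16, 0]]
    - [[0, -0.07, 0], [0, 24, 0]]
    - [[0, -0.09, 0], [0, 32, 0]]
    - [[0, -0.1, 0], [0, 40, 0]]

```text
clock: 55.1
position: [0.5788, 0.2372, 0.1944]
ee_rot: [-0.545, 1.903, -1.902]
force: [-0.3, 0.7, -0.8]
width: 0.282
```

```bash
python3 -c "
from h import *
go(.45,-.303,.187,98.5)
w=get_image('wrist');save(w,'w33.png')
"
```

```text
t55.1 pos [0.5788 0.2372 0.1944] zyaw -57.8 ydir [ 0.003  0.002 -1.   ] q [-0.3   0.47 -0.26  1.59  0.13  1.09 -1.6 ] F [-0.3  0.7 -0.8] w 0.282
shift mm [396.6   6.1 388.8] rotvec deg [ 0.  23.7 -0.2] (alt turn +180)
```

View pics/w33.png

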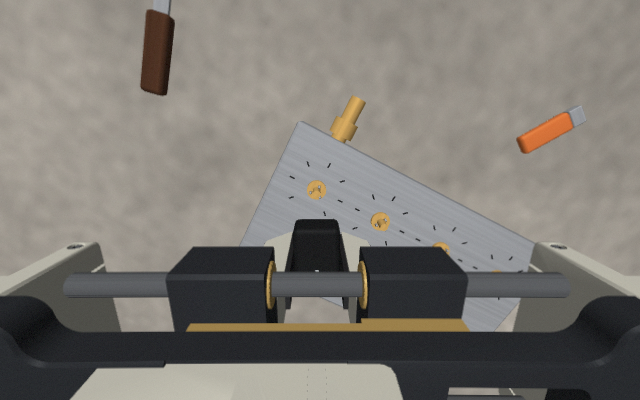

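Emit:
arm_command:
  plan:
    - [[0.033, 0, 0.032], [0, 5, 0]]
    - [[0.066, 0, 0.065], [0, 10, 0]]
    - [[0.1, 0, 0.097], [0, 15, 0]]
    - [[0.133, 0, 0.13], [0, 20, 0]]
    - [[0.166, 0, 0.163], [0, 23.5, 0]]

```text
clock: 55.65
position: [0.5245, 0.0083, 0.1915]
ee_rot: [-0.168, 2.14, -2.14]
force: [1.2, 0.4, -0.6]
width: 0.278
```

```bash
python3 -c "
from h import *
go(.45,-.303,.19,98.5)
"
```

```text
t55.6 pos [0.5245 0.0083 0.1915] zyaw -81.0 ydir [-0. -0. -1.] q [-0.02  0.31 -0.13  1.85  0.05  0.99 -1.58] F [ 1.2  0.4 -0.6] w 0.278
shift mm [122.1   1.6 295.9] rotvec deg [-0.   0.5  0. ] (alt turn +180)
```

Emit:
arm_command:
  plan:
    - [[0.018, 0, 0.044], [0, 0, 0]]
    - [[0.036, 0, 0.088], [0, 0, 0]]
    - [[0.054, 0, 0.132], [0, 0, 0]]
    - [[0.073, 0, 0.176], [0, 0, 0]]
    - [[0.091, 0, 0.22], [0, 0, 0]]

```text
clock: 56.15
position: [0.4687, -0.2231, 0.1916]
ee_rot: [-0.171, 2.138, -2.138]
force: [1.7, 0.6, -0.9]
width: 0.282
```

Emit:
arm_command:
  plan:
    - [[0.018, 0, 0.044], [0, 0, 0]]
    - [[0.03, 0, 0.07], [0, 0, 0]]
    - [[0.031, 0, 0.076], [0, 0, 0]]
    - [[0.031, 0, 0.076], [0, 0, 0]]
    - [[0.031, 0, 0.076], [0, 0, 0]]

```text
clock: 56.65
position: [0.4515, -0.2998, 0.1914]
ee_rot: [-0.171, 2.14, -2.137]
force: [0.1, 0.8, -0.5]
width: 0.279
```

Emit:
arm_command:
  plan:
    - [[0, 0, 0], [0, 0, 0]]
    - [[0, 0, 0], [0, 0, 0]]

```text
clock: 56.85
position: [0.4516, -0.3, 0.1917]
ee_rot: [-0.17, 2.139, -2.138]
force: [-0.8, 0.3, -0.8]
width: 0.282
```

```bash
python3 bowl.py b6.png
```

```text
yellow [  255    42   153   159 16280] [332. 120.]
rim fit [ 0.5202 -0.3056] resid mm [-1.8 -1.3 -1.2 -1.3 -1.3 -1.4 -1.3 -1.6 -1.4 -1.3 -1.5 -1.3 -1.6 -1.4
 -1.6 -1.4 -1.4 -1.5 -1.4 -1.5 -1.5 -1.3 -1.3 -1.3 -1.5 -1.6 -1.3 -1.3
 -1.4 -1.3 -1.6 -1.6 -1.5 -1.3 -1.5 -1.5 -1.6 -1.3 -1.3 -1.3 -1.6 -1.4
 -1.4 -1.4 -1.4 -1.8 -1.5 -1.7 -1.4 -1.9 -1.9 -1.9 -2.  -1.6 -1.9 -1.7
 -1.7]
t56.9 pos [ 0.4514 -0.3003  0.1917] zyaw -80.9 ydir [ 0.  0. -1.] q [ 0.48  0.33  0.01  1.81 -0.    1.   -0.92] F [-0.1 -0.  -0.3] w 0.281
shift mm [-67.  121.7  16.1]
```

View pics/b6.png

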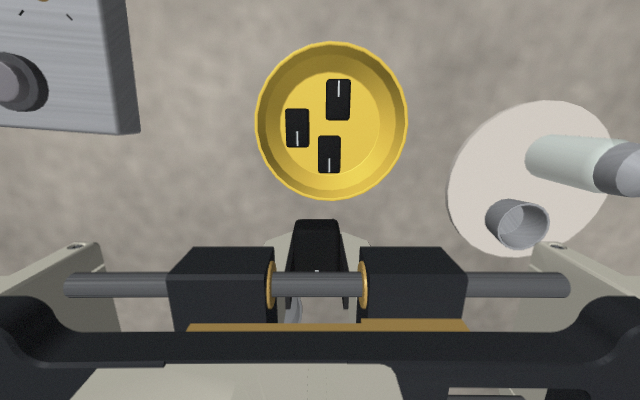

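Emit:
arm_command:
  plan:
    - [[-0.02, 0.03, 0.018], [0, 0, 0]]
    - [[-0.04, 0.065, 0.036], [0, 0, 0]]
    - [[-0.059, 0.1, 0.053], [0, 0, 0]]
    - [[-0.059, 0.135, 0.053], [0, 0, 0]]
    - [[-0.059, 0.145, 0.053], [0, 0, 0]]

```text
clock: 57.4
position: [0.5158, -0.3428, 0.0427]
ee_rot: [-0.174, 2.146, -2.138]
force: [-0.1, 0.5, 0.4]
width: 0.282
```

Emit:
arm_command:
  plan:
    - [[0, 0.006, 0], [0, 0, 0]]
    - [[0, 0.008, 0], [0, 0, 0]]
    - [[0, 0.008, 0], [0, 0, 0]]

```text
clock: 57.7
position: [0.5182, -0.3448, 0.0402]
ee_rot: [-0.166, 2.138, -2.14]
force: [-0.2, -0.5, -0.6]
width: 0.277
```

```bash
python3 -c "
from h import *
go(.507,-.343,.038,98.5)
w=get_image('wrist');save(w,'w34.png')
"
```

```text
t57.7 pos [ 0.5182 -0.3448  0.0402] zyaw -81.0 ydir [ 0.002 -0.001 -1.   ] q [ 0.49  0.62  0.01  1.76 -0.01  0.76 -0.9 ] F [-0.2 -0.5 -0.6] w 0.277
shift mm [10.7  2.2 -3.5] rotvec deg [-0.1  0.5 -0.1] (alt turn +180)
```

View pics/w34.png

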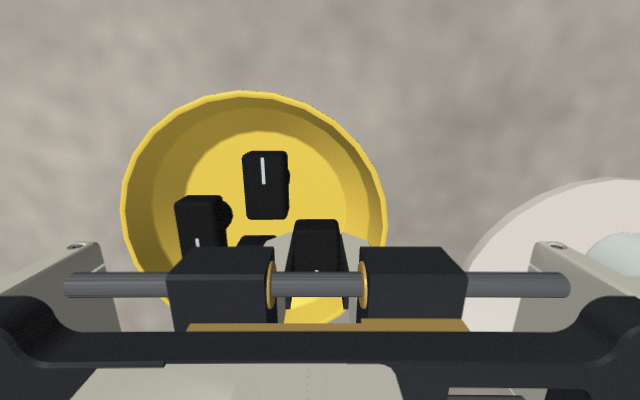

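Emit:
arm_command:
  plan:
    - [[0, 0, 0], [0, 0, 0]]
    - [[0, 0, 0], [0, 0, 0]]
    - [[0, 0, 0], [0, 0, 0]]
    - [[0, 0, 0], [0, 0, 0]]
  fingers: 0.2

```text
clock: 58.15
position: [0.5176, -0.3447, 0.0389]
ee_rot: [-0.167, 2.14, -2.14]
force: [-0.1, 0.5, -0.4]
width: 0.399
```

Emit:
arm_command:
  plan:
    - [[0, -0.02, 0], [0, 0, 0]]
    - [[0, -0.05, 0], [0, 0, 0]]
    - [[0, -0.09, 0], [0, 0, 0]]
    - [[0.02, -0.13, 0], [0, 0, 0]]
    - [[0.06, -0.15, -0.02], [0, 0, 0]]

```text
clock: 58.65
position: [0.4581, -0.3361, 0.192]
ee_rot: [-0.162, 2.133, -2.142]
force: [-0.4, -1.7, 1.7]
width: 0.399
```

Emit:
arm_command:
  plan:
    - [[0, 0, 0], [0, 0, 0]]
    - [[0, 0, 0], [0, 0, 0]]
    - [[0, 0, 0], [0, 0, 0]]

```text
clock: 58.95
position: [0.4557, -0.3339, 0.1881]
ee_rot: [-0.168, 2.14, -2.139]
force: [0.0, 0.5, -0.3]
width: 0.401
```

```bash
python3 bowl.py b7.png; python3 -c "
from h import *
t=get_image('top');c=get_image('scene');save(t,'t_end.png');save(c,'s_end.png')"
```

```text
yellow [  222    40   155   161 15748] [299. 118.]
rim fit [ 0.5199 -0.3058] resid mm [-1.6 -1.2 -1.  -1.3 -1.1 -1.5 -1.3 -1.5 -1.6 -1.3 -1.2 -1.4 -1.2 -1.7
 -1.6 -1.5 -1.3 -1.3 -1.3 -1.7 -1.3 -1.5 -1.6 -1.6 -1.8 -1.7 -1.7 -1.9
 -1.4 -1.5 -1.4 -1.7 -1.6 -1.3 -1.3 -1.3 -1.7 -1.5 -1.3 -1.4 -1.6 -1.5
 -1.4 -1.1 -1.4 -1.2 -1.2 -1.4 -1.1 -1.5 -1.7 -1.7 -1.5 -1.8 -1.5 -1.7
 -1.7]
t59.0 pos [ 0.4557 -0.3338  0.1878] zyaw -81.0 ydir [-0.001  0.001 -1.   ] q [ 0.52  0.37  0.02  1.77 -0.01  1.01 -0.87] F [ 0.1 -0.1  0.7] w 0.397
shift mm [-67.9 117.8 -17.6]
```

View pics/b7.png

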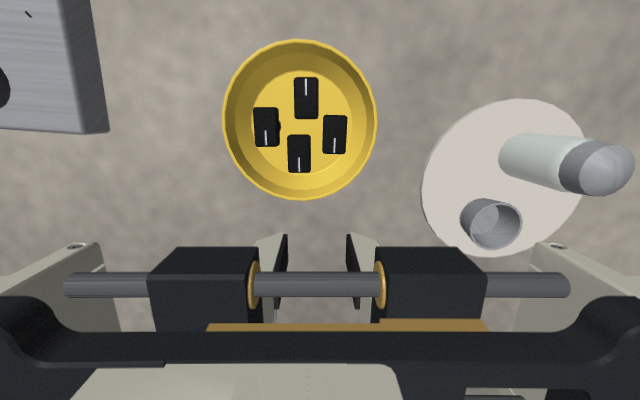

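View pics/s_end.png

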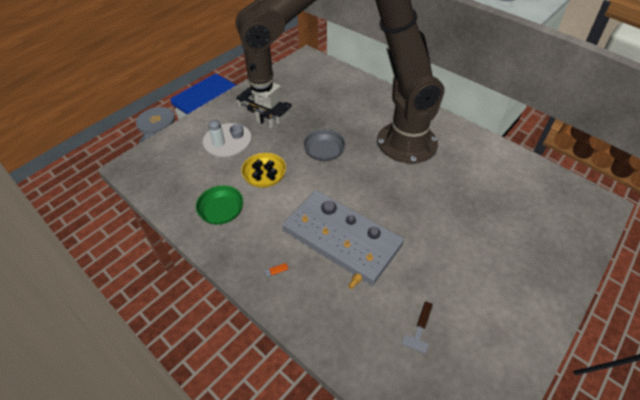

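View pics/t_end.png

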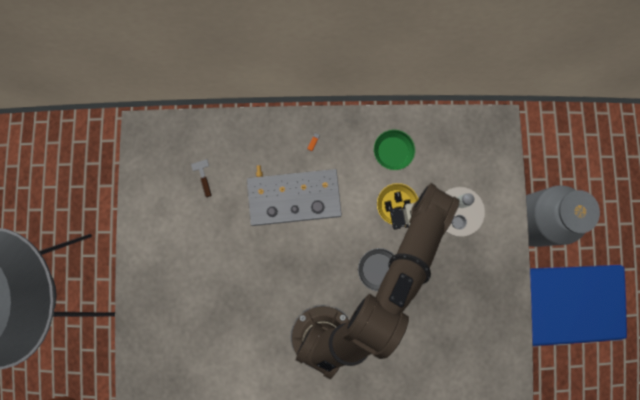

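```bash
python3 -c "
from h import *
print(sign_off())"
```

```text
the job is handed in; nothing more can be done
None
```

The three keys are pressed, all four knobs are off their stems and in the yellow bowl, and I handed the job in at about 59 s.

- **Keys:** I pressed small, then middle, then large. Each went down until the force jumped to 16–20 N at the same height, so each reached its stop, and each was then released. The key travel itself isn't in the readings, so "fully down" rests on that jump and the matching height. Later pictures show the keys standing proud again.
- **Knobs:** I worked each one up with swings of about 42° while lifting about 2 mm per swing. The pull read no more than about 4 N at the end of each move, roughly 1 mm of stem play against the 6 mm limit. The force was near zero before each final lift.
- **Bowl:** It had shifted about 25 mm after the first knob went in. I measured it again before each later placing. It ended upright at about x 0.520, y −0.306.
- **Last checks:** The pictures show four bare stems and four knobs in the bowl. The shaker, cup, lighter and scraper look where they were, and the gripper was clear of everything.
- **Disagreement:** The fingertips touched the keys about 28 mm later than `arm.tip_extent` (22 mm) implies, as if they ended about 6 mm behind the TCP. I set the pressing and gripping heights from that contact instead. The scene camera also read about 2 pixels off from the other two.

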